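# Shim a screen-bonding press snug and aim the curing lamp

### The arm

A 7-joint arm with a two-finger parallel gripper is mounted at the origin on the work surface. World frame = base frame: x ahead of the robot, y to its left, z up, the work surface at z = 0. Lengths are in m, angles in rad, forces in N, time in s.
With the tool pointing down it reaches from about 0.4 to 0.875 m from the base axis. Payload 19.3 kg.
Tool frame: the origin (TCP) lies at the very end of the fingers, on their centre line; the grasp point (between the pads) lies 19 mm behind it; z points along the fingers, y is the direction in which the jaws open and shut (so a half turn about z gives the same grasp; the last joint's range is limited). The gripper opens to 85 mm and grips with 20 to 120 N. Pads are 22 mm wide; open, the fingers measure 114 mm over their backs; the gripper's body (76 mm by 85 mm) begins 54 mm behind the grasp point. The pads swing forward as they close: fully open they stand 13 mm farther back than shut.
Start: joints at [1.202, 0.521, -0.036, 1.599, 0.021, 1.021, -0.113], TCP at [0.184, -0.597, 0.231] pointing down, gripper open.
Joint ranges: [-2.91, 2.91], [-0.3, 2.13], [-1.5, 1.42], [0.17, 2.43], [-1.26, 4.41], [0.16, 1.93], [-2.52, 2.52]. Speed limits (rad/s): [1.89, 1.89, 2.39, 2.39, 3.01, 3.01, 3.01].

### API

Orientations are given as [roll, pitch, yaw] about the fixed x, y, z axes, in that order (R = Rz(yaw) Ry(pitch) Rx(roll)).
In Python, from workcell import bot, grab_frame, calibration, workorder gives the robot as it stands.
- The arm moves only by the tool move_arm, never from a script. Its arguments are lists of equal length, an entry for each row: "jaw": the closure in counts, from 0 (fully open) to 255 (shut); "dp": the shift along the tool's x, y, z in units of 800 mm (1.0 is 800 mm), a list of three; "rotation": the turn, a rotation vector about the tool's x, y, z in units of pi rad (1.0 is pi rad), a list of three. In form: {"jaw": [jaw, ...], "dp": [[dx, dy, dz], ...], "rotation": [[rx, ry, rz], ...]}. A call has 1 to 10 rows; each row shifts and turns the commanded pose from where the row before left it, along the tool's axes as they then stand; what a row does not reach is not made up. A row lasts 1/8 s, in which the tool goes at most 62.5 mm and 10.7 degrees, less where a joint would pass 70% of its speed; a pose out of reach is approached as far as the arm can. A call with a number of a shift or a turn outside -1 to 1 is refused whole. A call with a gripper value outside its range is refused whole. The fingers move at their own pace and stop on an object; "squeeze" is the grip in N (left out, the last holds). Time passes only in rows, so rows that do not move let the fingers close. It gives the time, the measured TCP pose, the force and the opening at its end, in the units of the state.
- bot.observe(): the state, without advancing time (a new reading comes with each control period).
- grab_frame(name): name is "side" or "top" or "wrist"; returns the picture (400x640x3 uint8, blue, green, red); there is no depth.
- calibration(name): a dict with "camera_matrix" (3x3 intrinsics, pixels), "T" (4x4, takes a point from camera to world coordinates). Camera axes: x right, y down, z forward; pixel columns grow to the right and rows downward; lengths in m; the calibration is good to about 2 mm. A picture is of the moment at which its call begins: read the wrist's pose just before it. calibration takes no time and is no camera call; for the wrist camera it gives the pose at the moment of the call.
- workorder.job_done(): hands the job in, once; it reports no verdict.
The state is a dict: "clock": time; "qpos": joint angles; "qd": joint speeds; "joint_efforts": joint torques, N m; "position": TCP position; "tool_rot": TCP orientation; "force": force on the tool from outside, world axes, zero at the start; "moment": the same for the moment, N m; "grip_width": finger opening in m.
Only numpy, scipy, OpenCV 4.12 (cv2) and the standard library are available. Lean on these libraries where they do the work, as an engineer would, in place of code of your own. Each camera call takes 0.05 s, during which the arm holds its last target. There are 200 camera calls.

### The job

Raise the press's clamp arm, lay the handheld device flat in the nest, screen up, and stack spacer plates flat on it, one at a time, under the pad, until the arm, fully down on its stop, has its sprung pad snugly pressed in by the stack (not loose, and not so tall that the arm stays up). Then turn the curing lamp so that it faces the middle of the nest and tilt its head 30 degrees forward. Leave the multimeter, the jar and the screwdriver alone.

Things in the scene. Friction and masses are not known exactly. Their poses are not given: they have to be found in the camera images.
- nest (a point): centre of the nest floor of the fixed bonding press (grey base 225 x 170 x 20 mm; floor 20 mm above the bench). Four black corner guides (30 mm long, 50 mm high) and end rims (6 mm high) leave a 72 (x) x 148 (y) mm pocket; between the guides, 70 mm of each long side is open for fingers. x points level from the arm's handle to its hinge, y along the pocket, z up.
- clamp (a joint): hinged clamp arm over the nest, an aluminium bar 36 mm wide, 14 mm thick. 0 rad = down on its hinge stop (level), grows as the handle end lifts; 1.57 = upright, 1.75 at most. Stiff hinge (friction about 0.9 N m): it stays where it is left. From 1.5 on the nest is clear from above.
- clamp_hinge (a point): point on the arm's hinge axis, 110 mm along the nest's +x from the nest centre and 75 mm above the nest floor; the axis runs along the nest's y.
- clamp_handle (a point): middle of the arm's handle: round black bar 14 mm thick, 70 mm long, parallel to the hinge axis, 215 mm from it, on two end stems, with a 38 mm gap behind it. At arm angle a it lies 215*cos(a) mm from the hinge towards the nest's -x and 215*sin(a) mm above it. Can be pinched from above at any angle.
- pad (a joint): sprung round pad (40 mm across) under the arm, over the nest centre when the arm is down. 0 m = hanging free, grows as it is pushed up into the arm (0.008 at most); 1200 N/m. Arm fully down and pad free: its face is 46 mm above the nest floor; snug is 0.002 to 0.0065. Too tall a stack keeps the arm more than 0.03 rad up.
- pad_face (a point): centre of the pad's lower face.
- swivel (a joint): swivel of the curing lamp about its vertical post, rad, -1.6 to 1.6, counter-clockwise from above positive, 0 = as the stand's base is set; friction about 0.2 N m, stays where left.
- tilt (a joint): tilt of the lamp head, rad, -0.5 to 1.0: 0 = upright, its face looking level; grows as the top leans forward so that the face (with the round LEDs) looks down; 0.524 = 30 degrees. Friction about 0.5 N m, stays where left.
- lamp_aim (a point): point on the lamp's swivel axis at the height of the tilt axis (120 mm above the bench); turns with the swivel, not with the tilt. x = level direction in which the lamp faces, y along the tilt axis, z up. The head above it is a white panel 152 wide x 105 high x 24 mm on a dark stand.
- lamp_handle (a point): middle of the handle on top of the lamp head: round black bar 14 mm thick, 70 mm long, parallel to the tilt axis, 160 mm from it, 38 mm clear of the panel's top. From lamp_aim it lies 160*sin(tilt) mm along x and 160*cos(tilt) mm along z. Pinched from above it moves both joints.
- device_a: the handheld device to be bonded: black slab with a glass screen, 140 (its x) x 64 (its y) mm, thickness unknown (10 to 30 mm, it differs from device to device). Origin at the centre of its underside, z up. Only one of device_a, device_b, device_c is on the bench.
- device_b: the handheld device to be bonded: black slab with a glass screen, 140 (its x) x 64 (its y) mm, thickness unknown (10 to 30 mm, it differs from device to device). Origin at the centre of its underside, z up. Only one of device_a, device_b, device_c is on the bench.
- device_c: the handheld device to be bonded: black slab with a glass screen, 140 (its x) x 64 (its y) mm, thickness unknown (10 to 30 mm, it differs from device to device). Origin at the centre of its underside, z up. Only one of device_a, device_b, device_c is on the bench.
- plate0: aluminium spacer plate, 90 (its x) x 50 (its y) x 10 mm, origin at the centre of its underside. Four to six such plates lie flat on a dark foam sheet (4 mm thick) to the robot's right; all are alike.
- plate1: aluminium spacer plate, 90 (its x) x 50 (its y) x 10 mm, origin at the centre of its underside. Four to six such plates lie flat on a dark foam sheet (4 mm thick) to the robot's right; all are alike.
- plate2: aluminium spacer plate, 90 (its x) x 50 (its y) x 10 mm, origin at the centre of its underside. Four to six such plates lie flat on a dark foam sheet (4 mm thick) to the robot's right; all are alike.
- plate3: aluminium spacer plate, 90 (its x) x 50 (its y) x 10 mm, origin at the centre of its underside. Four to six such plates lie flat on a dark foam sheet (4 mm thick) to the robot's right; all are alike.
- plate4: aluminium spacer plate, 90 (its x) x 50 (its y) x 10 mm, origin at the centre of its underside. Four to six such plates lie flat on a dark foam sheet (4 mm thick) to the robot's right; all are alike.
- plate5: aluminium spacer plate, 90 (its x) x 50 (its y) x 10 mm, origin at the centre of its underside. Four to six such plates lie flat on a dark foam sheet (4 mm thick) to the robot's right; all are alike.
- meter: bystander: yellow multimeter 150 x 78 x 42 mm, origin under its centre.
- jar: bystander: small jar, 52 mm across, 55 mm high, origin under its centre.
- driver: bystander: screwdriver, 160 mm long.
There are look-alikes about, which are no part of the job. Leave any brown or pink look-alike of the plate5 alone.

How it is judged:
On the way, in this order (a step that is already met when the one before it is completed fails the run):
1. the device lies flat in the nest (horizontal distance between each of device_a, device_b, device_c and nest below 0.012 m and z of each of device_a, device_b, device_c in the frame of nest below 0.004 m and angle between each of device_a, device_b, device_c's own z axis and vertical below 0.05 rad), for 0.2 s.
2. the arm is fully down with its pad snugly pressed in by the stack (all of step 1 and value of joint clamp below 0.03 rad and value of joint pad between 0.002 and 0.0065 m), for 0.3 s.
3. the lamp faces the nest and is tilted 30 degrees (value of joint clamp below 0.03 rad and value of joint pad between 0.002 and 0.0065 m and value of joint tilt between 0.436 and 0.611 rad and y of nest in the frame of lamp_aim between -0.035 and 0.035 m and x of nest in the frame of lamp_aim above 0.1 m), for 0.2 s.
At the end, for the whole second after the job is handed in: Device flat in the nest (within 12 mm of centre), arm down (under 0.03 rad) with the pad pushed in 2 to 6.5 mm by the stack, plates on it flat (within 0.1 rad), lamp facing within 35 mm of the nest centre, tilt 30 degrees +-5, things at rest (all of step 1 and all of step 3 and (angle between plate0's own z axis and vertical below 0.1 rad or horizontal distance between plate0 and nest above 0.06 m) and (angle between plate1's own z axis and vertical below 0.1 rad or horizontal distance between plate1 and nest above 0.06 m) and (angle between plate2's own z axis and vertical below 0.1 rad or horizontal distance between plate2 and nest above 0.06 m) and (angle between plate3's own z axis and vertical below 0.1 rad or horizontal distance between plate3 and nest above 0.06 m) and (angle between plate4's own z axis and vertical below 0.1 rad or horizontal distance between plate4 and nest above 0.06 m) and (angle between plate5's own z axis and vertical below 0.1 rad or horizontal distance between plate5 and nest above 0.06 m) and velocity of joint each of clamp, tilt below 0.05 rad/s); the robot touches nothing.
It fails at once if a bystander was moved more than 4 cm (distance of any of meter, jar, driver from where it was at the start of the episode above 0.04 m).
Of device_a, device_b, device_c only 1 to 1 are there at a start; the rules pass over those that are not, and their reading is None.
Of plate0, plate1, plate2, plate3, plate4, plate5 only 4 to 6 are there at a start; the rules pass over those that are not, and their reading is None.
At some moment in a run one of plate0, plate1, plate2, plate3, plate4, plate5 may be knocked a few centimetres aside while the robot is not near it.
Once in a run the grip may slacken for a moment while it holds something.
It also fails if it takes over 210 s, if anything falls off the work surface, if the arm or the gripper's body presses on something with over 40 N, if the wrist force passes 120 N, or if a joint passes its speed limit or range.

## Working session

There is one attempt and no reset: what is moved stays moved. The work goes in short steps, Python scripts to look and compute and a tool call to move; the robot and the scene stay as the last step left them, time stands still between calls to the robot, and variables do not carry over. Pictures are saved under pics/ and viewed, about 12 in all and at most 16, crops included, and the job is handed in when it is done.

Besides the shell and the picture viewer there is one more tool, called after "Call:" as name(argument=value, ...) on one line, values as JSON. move_arm: Moves the arm, as the interface text tells. Shifts and turns lie within -1 to 1; 1 stands for 800 mm of shift or pi rad of turn. Its arguments: {"type":"object","properties":{"jaw":{"type":"array","items":{"type":"number"}},"dp":{"type":"array","items":{"type":"array","items":{"type":"number","minimum":-1,"maximum":1}}},"rotation":{"type":"array","items":{"type":"array","items":{"type":"number","minimum":-1,"maximum":1}}},"squeeze":{"type":"number"}},"required":["jaw","dp","rotation"]}

```bash
ls; mkdir -p pics; cat > h.py <<'E'
import numpy as np,cv2
from workcell import bot,grab_frame,calibration,workorder
from scipy.spatial.transform import Rotation as R
def snap(n,f):
    c=calibration(n); im=grab_frame(n); cv2.imwrite('pics/'+f,im); np.savez('pics/'+f+'.npz',K=c['camera_matrix'],T=c['T']); return im
def ray(f,px,z):
    d=np.load('pics/'+f+'.npz'); v=d['T'][:3,:3]@np.linalg.inv(d['K'])@[px[0],px[1],1]; o=d['T'][:3,3]
    return o+v*(z-o[2])/v[2]
def proj(f,P):
    d=np.load('pics/'+f+'.npz'); T=np.linalg.inv(d['T']); p=d['K']@(T[:3,:3]@np.array(P)+T[:3,3]); return p[:2]/p[2]
E
python3 - <<'E'
from h import *
print(bot.observe())
for n in('top','side'):
    snap(n,n+'0.png'); c=calibration(n); print(c['camera_matrix'].round(0).tolist(),c['T'].round(3).tolist())
E
```

```text
pics
{'clock': 0.0, 'qpos': array([ 1.20181939,  0.52203539, -0.03630826,  1.60002093,  0.02120488,
        1.02109124, -0.11281512]), 'qd': array([ 0.00042919, -0.00188818,  0.00073838,  0.00199259, -0.00032028,
       -0.00033975,  0.00157277]), 'joint_efforts': array([-6.21059407e-04, -9.27096605e+01,  1.97999641e+00, -3.69925153e+01,
        1.78013777e-02,  8.31759913e-03,  4.79518931e-06]), 'position': array([ 0.18381965, -0.5969946 ,  0.230708  ]), 'tool_rot': array([-3.14042690e+00,  9.75034639e-05,  2.98738086e-01]), 'force': array([-0.30542916, -0.48663579, -1.13012272]), 'moment': array([-0.01422409, -0.05995439, -0.07327526]), 'grip_width': 0.08533113552852459}
[[430.0, 0.0, 324.0], [0.0, 430.0, 198.0], [0.0, 0.0, 1.0]] [[-0.01, -0.995, 0.104, 0.431], [-1.0, 0.009, -0.006, -0.093], [0.005, -0.104, -0.995, 1.637], [0.0, 0.0, 0.0, 1.0]]
[[435.0, 0.0, 316.0], [0.0, 435.0, 197.0], [0.0, 0.0, 1.0]] [[-0.978, -0.105, 0.178, 0.289], [-0.207, 0.48, -0.853, 1.155], [0.004, -0.871, -0.491, 0.887], [0.0, 0.0, 0.0, 1.0]]
```

View pics/top0.png

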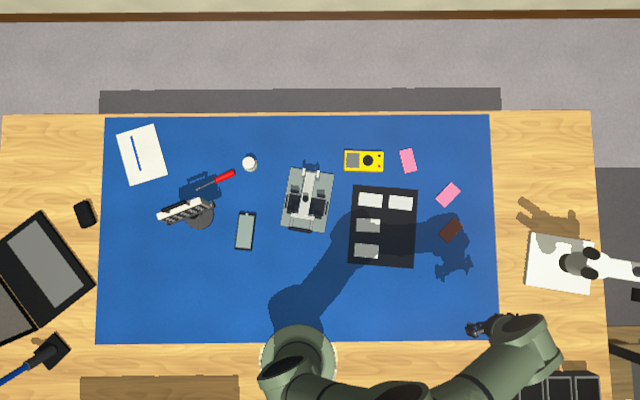

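View pics/side0.png

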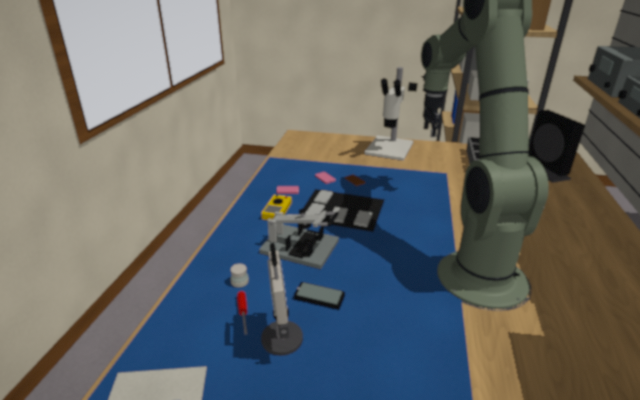

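The top view shows the press at about (307,198), the device at (245,230), and the lamp at (187,212). Silver plates are at (369,200), (401,203), (368,226) and (367,251) on the foam. The look-alikes are pink at (408,160) and (448,195), and brown at (450,231). Bystanders are the meter (364,160), jar (249,162) and driver (215,180). I'll check these in one close crop.

```bash
python3 - <<'E'
from h import *
im=cv2.imread('pics/top0.png')[140:280,150:430]
im=cv2.resize(im,None,fx=2.85,fy=2.85,interpolation=cv2.INTER_CUBIC); cv2.imwrite('pics/c0.png',im)
for p in [(245,230),(307,198),(187,212),(368,226)]: print(p,ray('top0.png',p,0.02).round(3))
E
```

```text
(245, 230) [0.483 0.195 0.02 ]
(307, 198) [ 0.601 -0.038  0.02 ]
(187, 212) [0.553 0.413 0.02 ]
(368, 226) [ 0.493 -0.267  0.02 ]
```

View pics/c0.png

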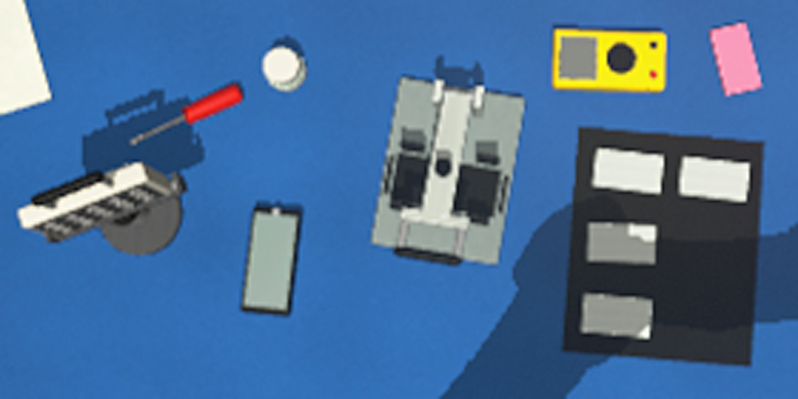

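Call:
move_arm(jaw=[0, 0, 0, 0, 0, 0, 0, 0, 0, 0], dp=[[0, 0, -0.06], [0, 0, -0.06], [0, 0, -0.06], [0.02, -0.058, 0], [0.02, -0.058, 0], [0.02, -0.058, 0], [0.02, -0.058, 0], [0.02, -0.058, 0], [0.02, -0.058, 0], [0.02, -0.058, 0]], rotation=[[0, 0, 0.05], [0, 0, 0.05], [0, 0, 0.05], [0, 0, 0], [0, 0, 0], [0, 0, 0], [0, 0, 0], [0, 0, 0], [0, 0, 0], [0, 0, 0]])

```text
clock: 1.35
position: [0.3505, -0.295, 0.3752]
tool_rot: [3.142, 0.0, -0.172]
force: [1.5, -0.2, 0.1]
grip_width: 0.0852
```

Call:
move_arm(jaw=[0, 0, 0, 0, 0, 0, 0], dp=[[0.02, -0.058, 0], [0.02, -0.058, 0], [0.02, -0.058, 0], [0.02, -0.058, 0], [0.02, -0.058, 0], [0.02, -0.058, 0], [0, 0, 0]], rotation=[[0, 0, 0], [0, 0, 0], [0, 0, 0], [0, 0, 0], [0, 0, 0], [0, 0, 0], [0, 0, 0]])

```text
clock: 2.22
position: [0.4932, -0.0354, 0.3748]
tool_rot: [-3.14, 0.001, -0.167]
force: [-1.0, -1.2, 0.1]
grip_width: 0.0855
```

```bash
python3 - <<'E'
from h import *
s=bot.observe();print(s['position'],s['tool_rot'],s['qpos'].round(2))
snap('wrist','w1.png'); c=calibration('wrist');print(c['camera_matrix'].round(0).tolist(),c['T'].round(3).tolist())
E
```

```text
[ 0.49321798 -0.03542073  0.37478632] [-3.14036858e+00  9.40866541e-04 -1.67474182e-01] [ 0.26  0.2  -0.36  1.71  0.07  1.25 -1.86]
[[310.0, 0.0, 320.0], [0.0, 310.0, 203.0], [0.0, 0.0, 1.0]] [[-0.17, -0.942, -0.289, 0.565], [-0.985, 0.162, 0.051, -0.05], [-0.001, 0.293, -0.956, 0.516], [0.0, 0.0, 0.0, 1.0]]
```

View pics/w1.png

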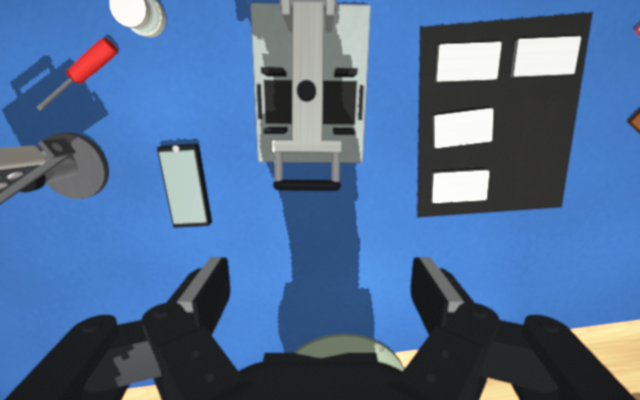

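The wrist view shows the clamp arm down, with its handle at (307,185), the device at (185,185), and four white plates at (469,61), (546,56), (463,128), (461,186). The lamp base is at (75,165).

```bash
cat >> h.py <<'E'
def rect(f,cnt,z):
    P=np.array([ray(f,p,z)[:2] for p in cnt.reshape(-1,2)],np.float32)
    (c,(w,h),a)=cv2.minAreaRect(P)
    if w<h: w,h,a=h,w,a+90
    return np.round(c,4),round(w,4),round(h,4),round(float(np.deg2rad((a+90)%180-90)),3)  # yaw of long axis
def blobs(f,mask,z,amin=300):
    for c in cv2.findContours(mask,cv2.RETR_EXTERNAL,cv2.CHAIN_APPROX_NONE)[0]:
        if cv2.contourArea(c)>amin: x,y,w,h=cv2.boundingRect(c); print((x+w//2,y+h//2),int(cv2.contourArea(c)),*rect(f,c,z))
def white(im,x0,y0,x1,y1,t=180):
    m=np.zeros(im.shape[:2],np.uint8); m[y0:y1,x0:x1]=(im.min(2)[y0:y1,x0:x1]>t)*255; return m
def nonblue(im,x0,y0,x1,y1):
    b,g,r=[im[...,i].astype(int) for i in range(3)]
    m=np.zeros(im.shape[:2],np.uint8); m[y0:y1,x0:x1]=((b-r)<30)[y0:y1,x0:x1]*255
    return cv2.morphologyEx(m,cv2.MORPH_CLOSE,np.ones((5,5)))
E
python3 - <<'E'
from h import *
f='w1.png';im=cv2.imread('pics/'+f)
print('plates');blobs(f,white(im,420,15,600,215,150),.014)
for z in(.0,.01,.02,.03):
    print('dev',z);blobs(f,nonblue(im,130,120,240,250),z)
print('base corners',[ray(f,p,.02)[:2].round(3).tolist() for p in [(369,5),(363,163),(259,163),(251,4)]])
# guides: dark
print('guide tops',[ray(f,p,.07)[:2].round(3).tolist() for p in [(261,68),(286,68),(334,68),(357,68),(259,131),(355,131)]])
print('handle',[ray(f,p,.095)[:2].round(3).tolist() for p in [(275,185),(340,185)]])
print('lamp base',ray(f,(75,165),.01))
E
python3 - <<'E'
from h import *
im=cv2.imread('pics/w1.png')
a=cv2.resize(im[0:200,235:385],None,fx=3.9,fy=3,interpolation=cv2.INTER_CUBIC)
b=cv2.resize(im[130:240,145:225],None,fx=2.6,fy=5.45,interpolation=cv2.INTER_CUBIC)[:600]
b=cv2.resize(b,(208,600)); cv2.imwrite('pics/c1.png',np.hstack([a,b]))
E
```

```text
plates
(460, 186) 1585 [ 0.4037 -0.2563] 0.0919 0.052 1.461
(463, 128) 1846 [ 0.4982 -0.2647] 0.0914 0.0513 1.527
(469, 62) 2188 [ 0.5939 -0.2755] 0.0912 0.0508 1.439
(547, 56) 2210 [ 0.5818 -0.3896] 0.0911 0.0508 1.444
dev 0.0
(184, 185) 3046 [0.4776 0.2032] 0.1423 0.0679 -0.115
dev 0.01
(184, 185) 3046 [0.4793 0.1984] 0.1396 0.0666 -0.115
dev 0.02
(184, 185) 3046 [0.481  0.1935] 0.1368 0.0652 -0.115
dev 0.03
(184, 185) 3046 [0.4827 0.1886] 0.1341 0.0639 -0.115
base corners [[0.69, -0.138], [0.471, -0.101], [0.499, 0.064], [0.719, 0.025]]
guide tops [[0.629, 0.021], [0.624, -0.011], [0.613, -0.074], [0.608, -0.104], [0.55, 0.042], [0.527, -0.091]]
handle [[0.475, 0.032], [0.46, -0.058]]
lamp base [0.54499176 0.3665531  0.01      ]
```

View pics/c1.png

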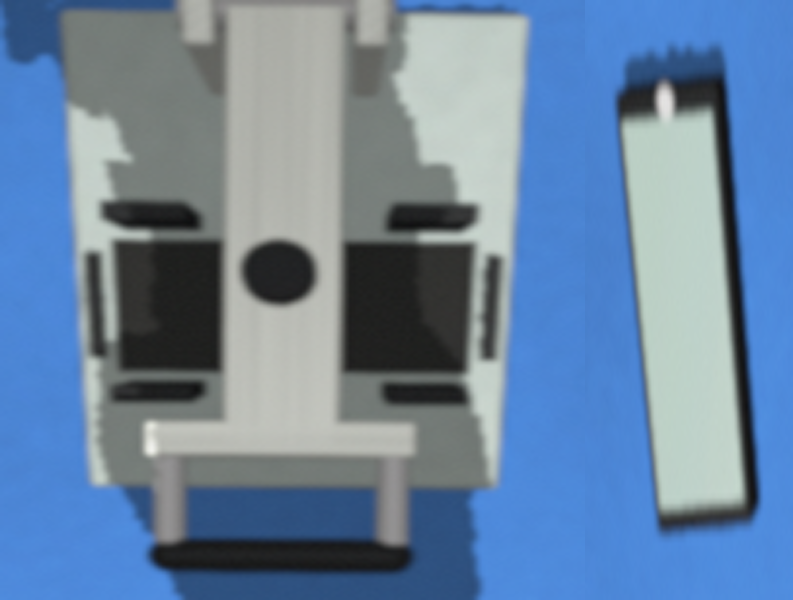

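```bash
cat >> h.py <<'E'
def tri(obs):
    A=np.zeros((3,3));b=np.zeros(3)
    for f,p in obs:
        d=np.load('pics/'+f+'.npz');v=d['T'][:3,:3]@np.linalg.inv(d['K'])@[p[0],p[1],1];v/=np.linalg.norm(v);M=np.eye(3)-np.outer(v,v);A+=M;b+=M@d['T'][:3,3]
    return np.linalg.solve(A,b)
E
python3 - <<'E'
from h import *
c=lambda x,y:(235+x/3.9,y/3.)
f='w1.png'
F=[ray(f,c(*p),.02)[:2].round(4) for p in [(118,240),(474,240),(474,372),(118,372)]];print('floor',F,np.mean(F,0))
F=[ray(f,c(*p),.026)[:2].round(4) for p in [(104,305),(481,305)]];print('rims',F,np.mean(F,0))
G=[ray(f,c(*p),.07)[:2].round(4) for p in [(105,205),(476,208),(468,402),(112,400)]];print('guides',G,np.mean(G,0))
print('handle',tri([(f,c(280,555)),('top0.png',(300.2,229.8))]))
im=cv2.imread('pics/top0.png')
for z in (0,.01,.02,.03): blobs('top0.png',nonblue(im,228,205,262,256),z,100)
# lamp handle: w1? top0
t=lambda x,y:(150+x/2.85,140+y/2.85)
for z in(.27,.28): print('lamph',ray('top0.png',t(36,201),z),ray('top0.png',t(105,178),z))
print('lampbase top',ray('top0.png',t(145,213),.01))
E
```

```text
floor [array([0.6191, 0.0267]), array([ 0.5962, -0.1078]), array([ 0.5329, -0.0993]), array([0.5567, 0.0407])] [ 0.576225 -0.034925]
rims [array([0.5896, 0.0378]), array([ 0.5652, -0.1057])] [ 0.5774  -0.03395]
guides [array([0.6286, 0.0204]), array([ 0.6061, -0.1042]), array([ 0.523 , -0.0902]), array([0.5455, 0.0366])] [ 0.5758  -0.03435]
handle [ 0.47803434 -0.01694756  0.14074175]
(245, 231) 552 [0.48   0.1994] 0.1379 0.0626 -0.114
(245, 231) 552 [0.4797 0.1977] 0.1371 0.0623 -0.114
(245, 231) 552 [0.4794 0.1959] 0.1362 0.0619 -0.114
(245, 231) 552 [0.4791 0.1941] 0.1354 0.0615 -0.114
lamph [0.53928641 0.41245065 0.27      ] [0.56433411 0.33622088 0.27      ]
lamph [0.5384973  0.40875412 0.28      ] [0.56336173 0.3330821  0.28      ]
lampbase top [0.5424585  0.36376041 0.01      ]
```

Call:
move_arm(jaw=[135, 135, 135, 135, 135, 135, 135, 135, 135, 135], dp=[[0, 0, 0], [0, 0, 0], [0, 0, 0], [0, 0, 0], [0, 0, 0], [0, 0, 0], [0, 0, 0], [0, 0, 0], [0, 0, 0], [0, 0, 0]], rotation=[[0, 0, -0.05], [0, 0, -0.05], [0, 0, -0.05], [0, 0, -0.05], [0, 0, -0.05], [0, 0, -0.05], [0, 0, -0.05], [0, 0, -0.05], [0, 0, -0.05], [0, 0, -0.05]], squeeze=40)

```text
clock: 3.52
position: [0.492, -0.0399, 0.3752]
tool_rot: [-3.141, 0.001, 1.402]
force: [0.1, 1.0, -0.5]
grip_width: 0.0401
```

Call:
move_arm(jaw=[135, 135, 135, 135, 135, 135], dp=[[0.0196, -0.0225, 0.03], [0, 0, 0.05], [0, 0, 0.05], [0, 0, 0.05], [0, 0, 0.03], [0, 0, 0]], rotation=[[0, 0, 0], [0, 0, 0], [0, 0, 0], [0, 0, 0], [0, 0, 0], [0, 0, 0]])

```text
clock: 4.28
position: [0.4763, -0.0211, 0.2062]
tool_rot: [-3.139, 0.001, 1.397]
force: [-0.4, -0.4, 0.9]
grip_width: 0.0403
```

```bash
python3 - <<'E'
from h import *
s=bot.observe();print(s['position'],s['tool_rot'],s['qpos'].round(2),s['grip_width'])
snap('wrist','w2.png')
for p in [(.478,-.017,.141)]: print(proj('w2.png',p))
E
```

```text
[ 0.47628153 -0.0210941   0.20624047] [-3.13870893e+00  6.16371589e-04  1.39735599e+00] [ 0.36  0.36 -0.55  1.98  0.24  0.86 -0.5 ] 0.04028484647659896
[323.05582318 212.1669898 ]
```

View pics/w2.png

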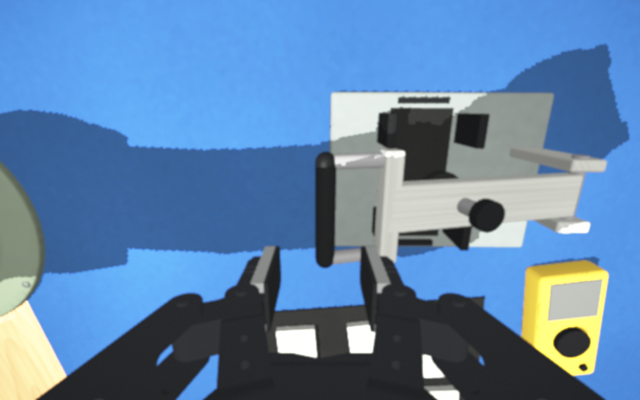

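The handle is at (325,155–267), centred between the fingers and matching the prediction. Next I descend and pinch.

Call:
move_arm(jaw=[135, 135, 135, 255, 255, 255, 255], dp=[[0.005, 0, 0.053], [0, 0, 0.052], [0, 0, 0], [0, 0, 0], [0, 0, 0], [0, 0, 0], [0, 0, 0]], rotation=[[0, 0, 0], [0, 0, 0], [0, 0, 0], [0, 0, 0], [0, 0, 0], [0, 0, 0], [0, 0, 0]])

```text
clock: 5.2
position: [0.4804, -0.0166, 0.1255]
tool_rot: [3.136, -0.001, 1.398]
force: [8.8, -2.0, -1.6]
grip_width: 0.0126
```

```bash
python3 - <<'E'
import numpy as np
a=np.linspace(.216,1.63,11);x=-.215*np.cos(a);z=.215*np.sin(a)
for u,v in zip(np.diff(x)/.8,-np.diff(z)/.8): print(f'[0,{u:.4f},{v:.4f}]',end=', ')
E
```

```text
[0,0.0107,-0.0364], [0,0.0158,-0.0345], [0,0.0205,-0.0320], [0,0.0248,-0.0288], [0,0.0286,-0.0250], [0,0.0318,-0.0207], [0,0.0344,-0.0160], [0,0.0363,-0.0110], [0,0.0375,-0.0058], [0,0.0380,-0.0004],
```

Call:
move_arm(jaw=[255, 255, 255, 255, 255, 255, 255, 255, 255, 255], dp=[[0, 0.0107, -0.0364], [0, 0.0158, -0.0345], [0, 0.0205, -0.032], [0, 0.0248, -0.0288], [0, 0.0286, -0.025], [0, 0.0318, -0.0207], [0, 0.0344, -0.016], [0, 0.0363, -0.011], [0, 0.0375, -0.0058], [0, 0.038, -0.0004]], rotation=[[0, 0, 0], [0, 0, 0], [0, 0, 0], [0, 0, 0], [0, 0, 0], [0, 0, 0], [0, 0, 0], [0, 0, 0], [0, 0, 0], [0, 0, 0]])

```text
clock: 6.45
position: [0.6978, -0.0553, 0.2949]
tool_rot: [3.14, -0.0, 1.398]
force: [-7.1, 0.8, -0.3]
grip_width: 0.0132
```

Call:
move_arm(jaw=[255, 255], dp=[[0, 0, 0], [0, 0, 0]], rotation=[[0, 0, 0], [0, 0, 0]])

```text
clock: 6.7
position: [0.6985, -0.0553, 0.2948]
tool_rot: [3.137, -0.001, 1.397]
force: [4.2, -2.9, 4.2]
grip_width: 0.0125
```

Call:
move_arm(jaw=[135, 135, 135, 135, 135, 135, 135], dp=[[0, 0, 0], [0, 0, 0], [0, 0, 0], [0, 0, -0.035], [0, 0, -0.05], [0, 0, -0.02], [0, 0, 0]], rotation=[[0, 0, 0], [0, 0, 0], [0, 0, 0], [0, 0, 0], [0, 0, 0], [0, 0, 0], [0, 0, 0]])

```text
clock: 7.58
position: [0.6976, -0.0544, 0.3764]
tool_rot: [3.14, -0.0, 1.398]
force: [0.1, -0.2, -1.6]
grip_width: 0.0404
```

Call:
move_arm(jaw=[0, 0, 0, 0, 0, 0, 0, 0, 0], dp=[[0.0313, -0.05, 0], [0.0313, -0.05, 0], [0.0313, -0.05, 0], [0.0313, -0.05, 0], [0.0313, -0.05, 0], [0.0313, -0.05, 0], [0.0313, -0.05, 0], [0.0313, -0.05, 0], [0, 0, 0]], rotation=[[0, 0, 0], [0, 0, 0], [0, 0, 0], [0, 0, 0], [0, 0, 0], [0, 0, 0], [0, 0, 0], [0, 0, 0], [0, 0, 0]])

```text
clock: 8.7
position: [0.4141, 0.1994, 0.3751]
tool_rot: [-3.141, 0.001, 1.402]
force: [0.6, 0.2, 0.2]
grip_width: 0.0853
```

Call:
move_arm(jaw=[0, 0, 0, 0, 0, 0, 0, 0, 0, 0], dp=[[0, 0, 0.0156], [0, 0, 0.0156], [0, 0, 0.0156], [0, 0, 0.0156], [0, 0, 0.0156], [0, 0, 0.0156], [0, 0, 0.0156], [0, 0, 0.0156], [0, 0, 0.0156], [0, 0, 0.0156]], rotation=[[0, 0, 0.0481], [0, 0, 0.0481], [0, 0, 0.0481], [0, 0, 0.0481], [0, 0, 0.0481], [0, 0, 0.0481], [0, 0, 0.0481], [0, 0, 0.0481], [0, 0, 0.0481], [0, 0, 0.0481]])

```text
clock: 9.95
position: [0.4165, 0.1968, 0.2495]
tool_rot: [3.141, 0.001, -0.119]
force: [-0.7, -0.1, -0.1]
grip_width: 0.0849
```

```bash
python3 - <<'E'
from h import *
s=bot.observe();print(s['position'],s['tool_rot'],s['qpos'].round(2),s['grip_width'])
im=snap('wrist','w3.png')
print(proj('w3.png',(.48,.197,.01)))
cv2.imwrite('pics/c3.png',im)
E
```

```text
[0.41646987 0.19679027 0.24948271] [ 3.14057173e+00  1.44358854e-03 -1.18698427e-01] [-0.18  0.26 -0.46  1.97  0.14  0.94 -2.41] 0.08489676041571556
[313.27006446 117.23855637]
```

View pics/w3.png

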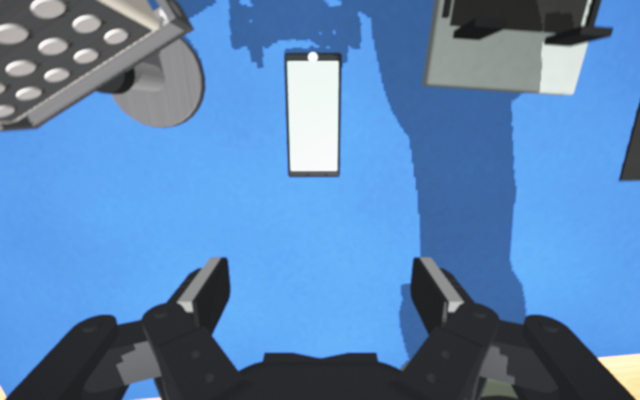

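```bash
python3 - <<'E'
from h import *
im=cv2.imread('pics/w3.png'); b,g,r=[im[...,i].astype(float) for i in range(3)]
v=b-r
# subpixel left/right edges per row: threshold on b-r
L=[];Rr=[]
for y in range(70,168):
    row=v[y]; 
    def cross(a,bb):
        xs=range(a,bb)
        for x in xs:
            if (row[x]-60)*(row[x+1]-60)<=0: return x+(row[x]-60)/(row[x]-row[x+1]+1e-9)
    # left edge from outside
    l=cross(270,300); rr=None
    for x in range(360,325,-1):
        if (row[x]-60)*(row[x-1]-60)<=0: rr=x-(row[x]-60)/(row[x]-row[x-1]+1e-9);break
    L.append((l,y));Rr.append((rr,y))
L=np.array(L,float);Rr=np.array(Rr,float)
print(L[::20],Rr[::20])
pl=np.polyfit(L[:,1],L[:,0],1);pr=np.polyfit(Rr[:,1],Rr[:,0],1)
for z in (0,.01,.015,.02,.025,.03):
    A=[ray('w3.png',(np.polyval(pl,y),y),z)[:2] for y in(80,160)];B=[ray('w3.png',(np.polyval(pr,y),y),z)[:2] for y in(80,160)]
    d=(A[1]-A[0])/np.linalg.norm(A[1]-A[0]);n=np.array([-d[1],d[0]])
    print(z,[round(float(n@(q-A[0]))*1e3,1) for q in B],np.arctan2(-d[1],-d[0]).round(3))
    e=[ray('w3.png',(313.5,y),z)[:2].round(4) for y in (53,172,176)];print('   ends',e,np.linalg.norm(e[0]-e[1]),np.linalg.norm(e[0]-e[2]))
print(v[160:185,315].astype(int), v[45:60,300].astype(int))
cr=cv2.resize(im[40:190,265:360],None,fx=4,fy=4,interpolation=cv2.INTER_CUBIC);cv2.imwrite('pics/c3.png',cr)
E
```

```text
[[284.85245902  70.        ]
 [285.53030303  90.        ]
 [286.18965517 110.        ]
 [286.85915493 130.        ]
 [287.56338028 150.        ]] [[340.09677419  70.        ]
 [339.92727273  90.        ]
 [339.609375   110.        ]
 [339.26388889 130.        ]
 [338.98214286 150.        ]]
0 [64.6, 64.5] -0.117
   ends [array([0.5504, 0.188 ]), array([0.4126, 0.2054]), array([0.4074, 0.2061])] 0.13889420434272984 0.14414093797391497
0.01 [62.9, 62.9] -0.117
   ends [array([0.5488, 0.188 ]), array([0.4146, 0.205 ]), array([0.4095, 0.2056])] 0.13527246578664848 0.14040744282266518
0.015 [62.1, 62.1] -0.117
   ends [array([0.548, 0.188]), array([0.4155, 0.2048]), array([0.4106, 0.2054])] 0.13356081012033438 0.13849736459586515
0.02 [61.3, 61.2] -0.117
   ends [array([0.5473, 0.188 ]), array([0.4165, 0.2045]), array([0.4116, 0.2052])] 0.1318366034149849 0.13678570831779172
0.025 [60.4, 60.4] -0.117
   ends [array([0.5465, 0.188 ]), array([0.4175, 0.2043]), array([0.4127, 0.2049])] 0.13002572822330202 0.13486307871318967
0.03 [59.6, 59.6] -0.117
   ends [array([0.5457, 0.188 ]), array([0.4185, 0.2041]), array([0.4137, 0.2047])] 0.12821485873329969 0.13305220779829244
[  2   2   2   1   2   2   2   2   1   2   4   4   0  -1  -2   5  62 133
 150 148 148 147 147 147 147] [149 147 141 116 104 102  97  77  40   9   1   1   0   0   1]
```

View pics/c3.png

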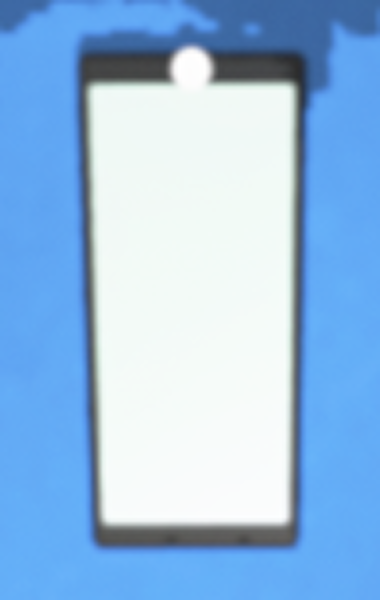

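The crop shows the device straight-on, screen up. Its size fits a top face only about 10 mm high, so four plates are likely. I'll descend around it with care.

Call:
move_arm(jaw=[30, 30, 30, 30, 30, 30, 30, 30, 30], dp=[[0.039, -0.0046, 0], [0.039, -0.0046, 0], [0, 0, 0.049], [0, 0, 0.049], [0, 0, 0.049], [0, 0, 0.049], [0, 0, 0.049], [0, 0, 0.049], [0, 0, 0]], rotation=[[0, 0, 0], [0, 0, 0], [0, 0, 0], [0, 0, 0], [0, 0, 0], [0, 0, 0], [0, 0, 0], [0, 0, 0], [0, 0, 0]])

```text
clock: 11.12
position: [0.4777, 0.1969, 0.0135]
tool_rot: [3.138, 0.004, -0.111]
force: [0.6, -0.1, 0.9]
grip_width: 0.0752
```

Call:
move_arm(jaw=[30, 30, 30], dp=[[0, 0, 0.004], [0, 0, 0.004], [0, 0, 0]], rotation=[[0, 0, 0], [0, 0, 0], [0, 0, 0]])

```text
clock: 11.5
position: [0.4798, 0.198, 0.0101]
tool_rot: [-3.141, -0.001, -0.113]
force: [0.7, -0.4, 0.2]
grip_width: 0.0754
```

```bash
python3 - <<'E'
from h import *
s=bot.observe();print(s['position'],s['tool_rot'],s['qpos'].round(2),s['grip_width'],s['force'])
snap('wrist','w4.png')
E
```

```text
[0.47983141 0.1980385  0.01008909] [-3.14099445e+00 -9.02274897e-04 -1.12871407e-01] [-0.35  0.71 -0.21  2.01  0.32  0.45 -2.49] 0.07539748848071803 [ 0.72983882 -0.41776177  0.1964811 ]
```

View pics/w4.png

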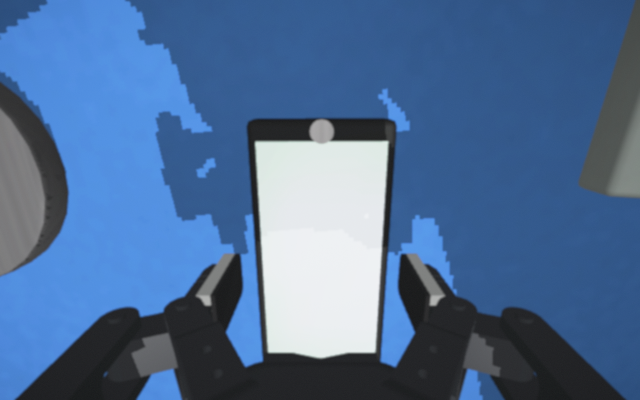

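The fingers straddle the device evenly: it spans (250–395) and the finger pads are at about 225 and 415.

Call:
move_arm(jaw=[30, 30, 30], dp=[[0, 0, 0.003], [0, 0, 0.003], [0, 0, 0]], rotation=[[0, 0, 0], [0, 0, 0], [0, 0, 0]])

```text
clock: 11.92
position: [0.4793, 0.198, 0.0044]
tool_rot: [3.141, 0.0, -0.113]
force: [-0.1, -0.2, 0.6]
grip_width: 0.0752
```

Call:
move_arm(jaw=[255, 255, 255, 255, 255], dp=[[0, 0, 0], [0, 0, 0], [0, 0, 0], [0, 0, 0], [0, 0, 0]], rotation=[[0, 0, 0], [0, 0, 0], [0, 0, 0], [0, 0, 0], [0, 0, 0]], squeeze=40)

```text
clock: 12.55
position: [0.4794, 0.1981, 0.0048]
tool_rot: [3.142, -0.0, -0.113]
force: [-1.4, -1.4, 4.9]
grip_width: 0.063
```

Call:
move_arm(jaw=[255, 255, 255, 255, 255], dp=[[0, 0, -0.03], [0, 0, -0.05], [0, 0, -0.06], [0, 0, -0.06], [0, 0, 0]], rotation=[[0, 0, 0], [0, 0, 0], [0, 0, 0], [0, 0, 0], [0, 0, 0]])

```text
clock: 13.18
position: [0.4808, 0.1986, 0.1676]
tool_rot: [-3.139, -0.005, -0.113]
force: [1.4, 0.1, -3.9]
grip_width: 0.0624
```

Call:
move_arm(jaw=[255, 255, 255, 255, 255, 255, 255, 255, 255, 255], dp=[[0, 0, 0], [0, 0, 0], [0, 0, 0], [0, 0, 0], [0, 0, 0], [0, 0, 0], [0, 0, 0], [0, 0, 0], [0, 0, 0], [0, 0, 0]], rotation=[[0, 0, -0.0482], [0, 0, -0.0482], [0, 0, -0.0482], [0, 0, -0.0482], [0, 0, -0.0482], [0, 0, -0.0482], [0, 0, -0.0482], [0, 0, -0.0482], [0, 0, -0.0482], [0, 0, -0.0482]])

```text
clock: 14.42
position: [0.4788, 0.1978, 0.1634]
tool_rot: [-3.14, 0.001, 1.407]
force: [-0.5, -0.4, -2.7]
grip_width: 0.0626
```

Call:
move_arm(jaw=[255, 255, 255, 255, 255, 255, 255, 255], dp=[[-0.038, 0.0241, 0], [-0.038, 0.0241, 0], [-0.038, 0.0241, 0], [-0.038, 0.0241, 0], [-0.038, 0.0241, 0], [-0.038, 0.0241, 0], [-0.038, 0.0241, 0], [0, 0, 0]], rotation=[[0, 0, 0], [0, 0, 0], [0, 0, 0], [0, 0, 0], [0, 0, 0], [0, 0, 0], [0, 0, 0], [0, 0, 0]])

```text
clock: 15.42
position: [0.5765, -0.0374, 0.1629]
tool_rot: [-3.14, 0.001, 1.397]
force: [-0.1, 1.5, -2.9]
grip_width: 0.0629
```

```bash
python3 - <<'E'
from h import *
s=bot.observe();print(s['position'],s['tool_rot'],s['qpos'].round(2),s['grip_width'],s['force'])
im=snap('wrist','w5.png'); snap('top','t5.png')
n=np.array([.5765,-.0345]);e=np.array([.9857,-.1685]);u=np.array([.1685,.9857])
for a,b in [(36,35),(36,72),(-36,35),(-36,72)]:
    q=n+a*e/1e3+b*u/1e3; p=proj('w5.png',[*q,.07]);print(a,b,p.round()); cv2.circle(im,tuple(int(v) for v in p),2,(0,0,255),-1)
    p=proj('w5.png',[*q,.02]); cv2.circle(im,tuple(int(v) for v in p),2,(0,255,0),-1)
cv2.imwrite('pics/w5b.png',im)
E
```

```text
[ 0.57646769 -0.03735111  0.16286049] [-3.13974236e+00  7.42777371e-04  1.39749822e+00] [ 0.42  0.6  -0.65  1.77  0.45  0.93 -0.6 ] 0.06294782900768513 [-0.13374578  1.5035733  -2.86794424]
36 35 [368. 158.]
36 72 [370. 107.]
-36 35 [273. 159.]
-36 72 [271. 108.]
```

View pics/w5b.png

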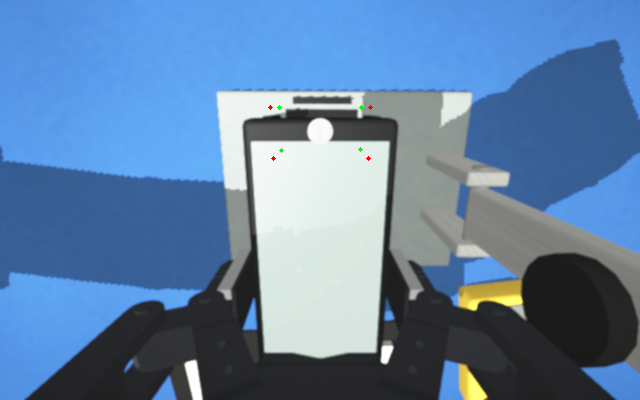

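```bash
python3 - <<'E'
from h import *
im=cv2.imread('pics/w5.png');g=cv2.cvtColor(im,cv2.COLOR_BGR2GRAY)
print(g[97:120:2,280:372:4]);print('row100',g[100,284:300],g[100,345:360]);print('col',g[90:122,322])
n=np.array([.5765,-.0345]);e=np.array([.9857,-.1685]);u=np.array([.1685,.9857])
N=lambda p,z:((lambda q:(round(float(q@e)*1e3,1),round(float(q@u)*1e3,1)))(ray('w5.png',p,z)[:2]-n))
for nm,p,z in [('rimL',(292,100),.026),('rimR',(352,100),.026),('devL',(245,124),.173),('devR',(397,124),.173),('baseL',(218,92),.02),('baseR',(472,94),.02),('dev end',(321,119),.173)]: print(nm,N(p,z))
t=lambda q:(round(float(q@e)*1e3,1),round(float(q@u)*1e3,1))
print('tcp',t(bot.observe()['position'][:2]-n))
E
```

```text
[[240 240 239 206 108 113 126 108 102 131 115  97 132 120  97 137 124 102
  195 237 234 148 148]
 [240 240 239 196  77  77  75  75  72  72  70  70  69  68  67  67  66  66
  183 237 236 148 148]
 [239 239 239 198  77  77  75  74  73  73  71  70  68  68  68  66  67  66
  209 237 237 147 147]
 [240 239 239 217 145 138 143 144 140 142 145 137 132 134 131 129 133 128
  217 237 237 148 147]
 [240 239 240 238 236 235 234 235 236 237 237 235 234 234 232 233 233 230
  235 236 234 149 146]
 [240 239 235 235 215 224 232 232 235 236 237 236 234 234 233 234 235 234
  233 233 221 150 148]
 [241 233 140 144  99 119 119 133 145 146 151 153 151 150 149 151 158 161
  162 166 210 147 147]
 [238 227  54  49  42  44  40  57  65  63  64  65  65  63  64  63  64  64
   64  89 227 147 148]
 [190 157  40  42  43  41  41  56  62  62  64  63  64  63  62  62  62  62
   62  91 232 143 143]
 [106 138  42  42  40  41  42  60  64  62  61  62  62  62  61  62  61  61
   63  96 233  92  92]
 [ 58 100  35  36  35  36  36  47  48  79 113  70  48  47  47  47  47  48
   48  71 174  32  31]
 [ 37  39  38  37  38  37  38  37  86 228 239 217  62  37  39  38  37  38
   37  36  46  37  36]]
row100 [239 239 239 240 239 239 239 233 197 132  86  77  77  77  76  77] [ 66  66  66  66  74 100 149 203 229 235 236 237 237 237 237]
col [128 164 203 226 228 204 151 100  77  71  71  71  86 142 208 235 240 236
 214 152  92  64  62  62  63  61  64 102 179 237 250 250]
rimL (-24.3, 78.4)
rimR (26.9, 78.2)
devL (-31.1, 65.5)
devR (31.5, 65.2)
baseL (-88.7, 85.4)
baseR (131.3, 82.7)
dev end (0.2, 67.3)
tcp (-0.6, 0.2)
```

Call:
move_arm(jaw=[255, 255, 255, 255, 255, 255], dp=[[0.003, 0.0014, 0], [0, 0, 0.045], [0, 0, 0.045], [0, 0, 0.02], [0, 0, 0.015], [0, 0, 0]], rotation=[[0, 0, -0.001], [0, 0, 0], [0, 0, 0], [0, 0, 0], [0, 0, 0], [0, 0, 0]])

```text
clock: 16.27
position: [0.5781, -0.032, 0.0646]
tool_rot: [-3.141, -0.0, 1.405]
force: [-0.3, -0.5, -2.5]
grip_width: 0.0627
```

```bash
python3 - <<'E'
from h import *
s=bot.observe();print(s['position'],s['tool_rot'],s['grip_width'],s['force'])
snap('wrist','w6.png')
E
```

```text
[ 0.57814981 -0.0319577   0.06458084] [-3.14144029e+00 -9.99293305e-05  1.40499822e+00] 0.06267968246551643 [-0.26807315 -0.47346859 -2.52311838]
```

View pics/w6.png

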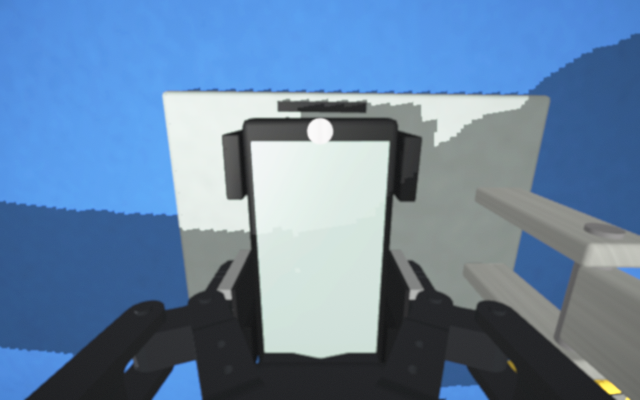

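The device sits evenly between the far guides, at x≈224–244 and 398–418, with no contact force. I'll lower it and release.

Call:
move_arm(jaw=[255, 255, 255, 255, 255], dp=[[0, 0, 0.028], [0, 0, 0.012], [0, 0, 0.007], [0, 0, 0.003], [0, 0, 0]], rotation=[[0, 0, 0], [0, 0, 0], [0, 0, 0], [0, 0, 0], [0, 0, 0]])

```text
clock: 16.95
position: [0.5784, -0.0322, 0.025]
tool_rot: [3.141, -0.0, 1.405]
force: [0.1, 0.7, -3.7]
grip_width: 0.0625
```

Call:
move_arm(jaw=[30, 30, 30], dp=[[0, 0, 0], [0, 0, 0], [0, 0, 0]], rotation=[[0, 0, 0], [0, 0, 0], [0, 0, 0]])

```text
clock: 17.32
position: [0.5782, -0.0323, 0.0247]
tool_rot: [3.141, -0.0, 1.405]
force: [-0.4, 0.3, 0.3]
grip_width: 0.0754
```

Call:
move_arm(jaw=[30, 30, 30, 30, 30], dp=[[0, 0, -0.04], [0, 0, -0.06], [0, 0, -0.06], [0, 0, -0.06], [0, 0, 0]], rotation=[[0, 0, 0], [0, 0, 0], [0, 0, 0], [0, 0, 0], [0, 0, 0]])

```text
clock: 17.95
position: [0.5796, -0.0321, 0.2041]
tool_rot: [3.136, -0.0, 1.404]
force: [0.2, -0.2, -0.1]
grip_width: 0.0754
```

```bash
python3 - <<'E'
from h import *
s=bot.observe();print(s['position'],s['tool_rot'],s['grip_width'],s['force'])
im=snap('wrist','w7.png');im2=snap('top','t7.png')
blobs('t7.png',white(im2,350,185,420,270,110),.014,50)
c=cv2.resize(im2[150:260,270:425],None,fx=2.5,fy=2.5,interpolation=cv2.INTER_CUBIC)
cv2.imwrite('pics/c7.png',np.hstack([c,np.zeros((c.shape[0],2,3),np.uint8),cv2.resize(im,None,fx=.6,fy=.6,interpolation=cv2.INTER_AREA)[:c.shape[0]].copy() if False else cv2.resize(im,(400,c.shape[0]))]))
E
```

```text
[ 0.57960255 -0.03212606  0.20405589] [ 3.13619999e+00 -4.23258395e-04  1.40431765e+00] 0.075396793431663 [ 0.16036377 -0.15416483 -0.14675395]
(366, 251) 311 [ 0.4026 -0.2573] 0.0923 0.0526 1.471
(368, 225) 300 [ 0.4975 -0.2655] 0.0869 0.0527 1.553
(400, 203) 304 [ 0.5821 -0.3908] 0.0927 0.0531 1.45
(370, 200) 301 [ 0.594  -0.2767] 0.0921 0.0527 1.45
```

View pics/c7.png

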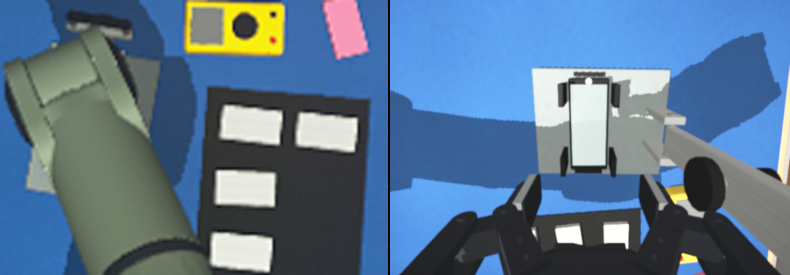

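The device lies in the nest between all four guides (it was at (588,120) in the composite), and four plates are confirmed on the foam. Next is plate C at (.594,-.276).

Call:
move_arm(jaw=[30, 30, 30, 30, 30, 30, 30], dp=[[-0.0496, 0.0114, 0], [-0.0496, 0.0114, 0], [-0.0496, 0.0114, 0], [-0.0496, 0.0114, 0], [-0.0496, 0.0114, 0], [-0.0496, 0.0114, 0], [0, 0, 0]], rotation=[[0, 0, -0.0124], [0, 0, 0], [0, 0, 0], [0, 0, 0], [0, 0, 0], [0, 0, 0], [0, 0, 0]])

```text
clock: 18.92
position: [0.5994, -0.2788, 0.1984]
tool_rot: [-3.139, 0.0, 1.439]
force: [0.2, 0.0, -0.2]
grip_width: 0.0754
```

Call:
move_arm(jaw=[30, 30, 30, 30, 30], dp=[[0, 0, 0.05], [0, 0, 0.05], [0, 0, 0.05], [0, 0, 0.045], [0, 0, 0]], rotation=[[0, 0, 0], [0, 0, 0], [0, 0, 0], [0, 0, 0], [0, 0, 0]])

```text
clock: 19.55
position: [0.5988, -0.2737, 0.0415]
tool_rot: [-3.136, -0.002, 1.445]
force: [-0.7, 0.6, 1.2]
grip_width: 0.075
```

```bash
cat >> h.py <<'E'
NC=np.array([.578,-.0325]);EX=np.array([.9857,-.1685]);EY=np.array([.1685,.9857])
def st():
    s=bot.observe();y=s['tool_rot'][2];print('t',round(s['clock'],2),'pos',s['position'].round(4),'rot',s['tool_rot'].round(4),'w',round(s['grip_width'],4),'F',s['force'].round(1));return s
def to(x,y,z,yaw):
    "tool-axis move (units) from the present pose; rotate first"
    s=st();p=s['position'];d=np.array([x,y])-p[:2];r=(-(yaw-s['tool_rot'][2]))/np.pi
    c,sn=np.cos(yaw),np.sin(yaw);print('rot',round(r,4),'dx',round((c*d[0]+sn*d[1])/.8,4),'dy',round((sn*d[0]-c*d[1])/.8,4),'dz',round((p[2]-z)/.8,4))
E
python3 - <<'E'
from h import *
to(.594,-.276,.0085,1.443)
im=snap('wrist','w8.png')
print('plates');blobs('w8.png',white(im,0,0,640,399,170),.014)
E
```

```text
t 19.55 pos [ 0.5988 -0.2737  0.0415] rot [-3.1363e+00 -2.0000e-03  1.4449e+00] w 0.075 F [-0.7  0.6  1.2]
rot 0.0006 dx -0.0036 dy -0.0055 dz 0.0413
plates
(320, 349) 920 [ 0.5873 -0.3518] 0.0487 0.013 -0.122
(156, 276) 3139 [ 0.4873 -0.2902] 0.0535 0.0418 -0.55
(29, 252) 4686 [ 0.42   -0.2671] 0.0862 0.0353 1.152
```

```bash
python3 - <<'E'
from h import *
im=cv2.imread('pics/w8.png');g=cv2.cvtColor(im,cv2.COLOR_BGR2GRAY)
c=np.array([.594,-.276]);a=np.array([np.cos(1.443),np.sin(1.443)]);b=np.array([-a[1],a[0]])
for i,j in [(45,25),(45,-25),(0,25),(0,-25),(0,0)]: print(i,j,proj('w8.png',[*(c+a*i/1e3+b*j/1e3),.014]).round())
for y in range(110,340,20): print(y,g[y,200:440:8])
E
```

```text
45 25 [269. 169.]
45 -25 [359. 170.]
0 25 [273. 244.]
0 -25 [357. 244.]
0 0 [314. 244.]
110 [61 62 63 63 63 63 64 64 66 65 65 66 64 65 65 65 66 67 67 66 67 66 65 64
 66 66 65 65 67 66]
130 [26 27 25 26 27 26 27 27 26 27 27 24 28 28 27 25 28 28 27 28 26 28 29 28
 28 26 55 66 64 66]
150 [27 28 27 27 27 26 27 28 27 28 27 27 27 28 27 26 28 28 26 28 27 25 25 26
 26 26 63 65 66 67]
170 [ 25  26  28  26  27  27  29  27  28 112 136 135 136 138 133 134 132 133
 132 129  81  28  28  27  26  28  67  66  66  66]
190 [ 27  27  28  28  26  26  28  28  26 107 153 152 154 155 151 153 150 154
 154 150  74  26  27  27  28  27  67  68  68  68]
210 [ 26  27  26  27  26  26  27  27  28  67 154 154 153 154 151 154 151 155
 154 151  42  27  25  27  27  26  69  69  67  66]
230 [ 52  25  27  28  27  26  26  28  27  42 155 154 153 154 151 152 151 156
 154 151  30  27  26  28  28  27  67  67  68  66]
250 [ 92  27  28  27  27  26  28  26  26  29 153 153 154 152 152 152 152 156
 152 152  25  29  29  26  28  26  69  67  66  64]
270 [143  26  97  76  19  21  26  28  29  25 153 152 154 152 152 151 152 157
 153 152  26  25  26  28  26  18  21  76  97  27]
290 [ 88  96  22  20  20  19  42  44  43  44 151 152 154 152 152 151 152 157
 152 153  28  27  27  27  27  18  19  20  22  96]
310 [26 24 25 18 18 44 41 42 43 42 46 45 43 43 44 47 48 48 48 49 40 42 42 40
 30 95 21 19 24 26]
330 [ 26  26  26  23  43  42  42  42  42  41  41  42  39  42  37  42  40  34
  42  37  34  42  41  40  42  89 106  24  27  25]
```

Plate C is where I predicted (within about 1 mm), just in shadow. I'll grasp it and lift.

Call:
move_arm(jaw=[30, 30, 30, 30, 255, 255, 255, 255, 255], dp=[[-0.0036, -0.005, 0], [0, 0, 0.03], [0, 0, 0.0113], [0, 0, 0], [0, 0, 0], [0, 0, 0], [0, 0, 0], [0, 0, 0], [0, 0, 0]], rotation=[[0, 0, 0], [0, 0, 0], [0, 0, 0], [0, 0, 0], [0, 0, 0], [0, 0, 0], [0, 0, 0], [0, 0, 0], [0, 0, 0]])

```text
clock: 20.72
position: [0.598, -0.2783, 0.014]
tool_rot: [3.138, 0.001, 1.443]
force: [-2.5, 0.2, 24.4]
grip_width: -0.0002
```

Call:
move_arm(jaw=[255, 255, 255, 255, 255], dp=[[0, 0, -0.03], [0, 0, -0.05], [0, 0, -0.06], [0, 0, -0.04], [0, 0, 0]], rotation=[[0, 0, 0], [0, 0, 0], [0, 0, 0], [0, 0, 0], [0, 0, 0]])

```text
clock: 21.35
position: [0.5974, -0.2782, 0.1594]
tool_rot: [3.137, 0.001, 1.443]
force: [-0.4, -0.0, -1.0]
grip_width: -0.0002
```

```bash
python3 - <<'E'
from h import *
to(*NC,.06,1.401)
im=snap('top','t9.png'); blobs('t9.png',white(im,350,185,420,270,110),.014,50)
im=cv2.imread('pics/w7.png'); m=white(im,200,90,340,260,150)
b,g,r=[im[...,i].astype(int) for i in range(3)]
blobs('w7.png',((im.max(2)<75)*255).astype(np.uint8),.03,500)
E
```

```text
t 21.35 pos [ 0.5974 -0.2782  0.1594] rot [3.1371e+00 1.4000e-03 1.4433e+00] w -0.0002 F [-0.4 -0.  -1. ]
rot 0.0135 dx 0.2986 dy -0.0758 dz 0.1242
(366, 251) 309 [ 0.4026 -0.2576] 0.0917 0.0526 1.471
(366, 225) 225 [ 0.4977 -0.2613] 0.076 0.0503 1.461
(364, 199) 116 [ 0.5965 -0.2563] 0.0508 0.046 -0.128
(412, 196) 112 [ 0.6079 -0.4393] 0.0819 0.0285 0.052
(381, 197) 131 [ 0.6032 -0.319 ] 0.0922 0.0457 -0.022
(321, 314) 50455 [ 0.5558 -0.2017] 0.8027 0.2427 -0.174
(319, 183) 620 [ 0.5765 -0.0362] 0.1474 0.0639 1.405
```

The jaws closed over the plate's top: the tips sit a few mm back from the TCP while open. I'll redo it lower, after checking where plate C lies.

Call:
move_arm(jaw=[30, 30, 30, 30, 30], dp=[[0.003, -0.0045, 0.04], [0, 0, 0.05], [0, 0, 0.03], [0, 0, 0.015], [0, 0, 0]], rotation=[[0, 0, 0], [0, 0, 0], [0, 0, 0], [0, 0, 0], [0, 0, 0]])

```text
clock: 22.02
position: [0.5926, -0.2748, 0.0471]
tool_rot: [-3.14, -0.0, 1.444]
force: [0.1, -0.3, -0.2]
grip_width: 0.0754
```

```bash
python3 - <<'E'
from h import *
to(.594,-.276,.002,1.443)
im=snap('wrist','w10.png'); g=cv2.cvtColor(im,cv2.COLOR_BGR2GRAY)
for y in (150,160,170,190,210,230,250,270,290):
    xs=np.where(g[y,245:385]>90)[0]+245; print(y,(xs.min(),xs.max(),len(xs)) if len(xs) else None)
def edges(y):
    xs=np.where(g[y,245:385]>90)[0]+245; return ray('w10.png',(xs.min(),y),.014)[:2],ray('w10.png',(xs.max()+1,y),.014)[:2]
for y in (190,270):
    a,b=edges(y); print(a.round(4),b.round(4),((a+b)/2).round(4),np.linalg.norm(a-b).round(4))
E
```

```text
t 22.02 pos [ 0.5926 -0.2748  0.0471] rot [-3.1404e+00 -5.0000e-04  1.4437e+00] w 0.0754 F [ 0.1 -0.3 -0.2]
rot 0.0002 dx -0.0013 dy 0.0019 dz 0.0563
150 None
160 None
170 (np.int64(282), np.int64(368), 87)
190 (np.int64(283), np.int64(367), 85)
210 (np.int64(283), np.int64(366), 84)
230 (np.int64(284), np.int64(365), 82)
250 (np.int64(284), np.int64(364), 81)
270 (np.int64(285), np.int64(363), 79)
290 (np.int64(286), np.int64(362), 77)
[ 0.5739 -0.2432] [ 0.623  -0.2495] [ 0.5985 -0.2463] 0.0495
[ 0.5667 -0.2948] [ 0.6162 -0.3012] [ 0.5915 -0.298 ] 0.0499
```

Call:
move_arm(jaw=[30, 30, 30, 30, 255, 255, 255, 255, 255], dp=[[-0.0013, 0.0025, 0.03], [0, 0, 0.02], [0, 0, 0.006], [0, 0, 0], [0, 0, 0], [0, 0, 0], [0, 0, 0], [0, 0, 0], [0, 0, 0]], rotation=[[0, 0, 0.002], [0, 0, 0], [0, 0, 0], [0, 0, 0], [0, 0, 0], [0, 0, 0], [0, 0, 0], [0, 0, 0], [0, 0, 0]])

```text
clock: 23.2
position: [0.5951, -0.2764, 0.0036]
tool_rot: [3.141, 0.0, 1.437]
force: [-1.9, 0.8, 4.8]
grip_width: 0.0487
```

Call:
move_arm(jaw=[255, 255, 255, 255, 255], dp=[[0, 0, -0.02], [0, 0, -0.05], [0, 0, -0.06], [0, 0, -0.05], [0, 0, 0]], rotation=[[0, 0, 0], [0, 0, 0], [0, 0, 0], [0, 0, 0], [0, 0, 0]])

```text
clock: 23.82
position: [0.5964, -0.2768, 0.1511]
tool_rot: [3.136, 0.002, 1.437]
force: [-0.7, 0.6, -1.7]
grip_width: 0.0487
```

```bash
python3 - <<'E'
from h import *
to(*NC,.06,1.401)
E
```

```text
t 23.82 pos [ 0.5964 -0.2768  0.1511] rot [3.1361e+00 1.6000e-03 1.4370e+00] w 0.0487 F [-0.7  0.6 -1.7]
rot 0.0115 dx 0.2971 dy -0.0742 dz 0.1139
```

Call:
move_arm(jaw=[255, 255, 255, 255, 255, 255, 255, 255, 255, 255], dp=[[0.0495, -0.0124, 0], [0.0495, -0.0124, 0], [0.0495, -0.0124, 0], [0.0495, -0.0124, 0], [0.0495, -0.0124, 0], [0.0495, -0.0124, 0], [0, 0, 0], [0, 0, 0.05], [0, 0, 0.04], [0, 0, 0]], rotation=[[0, 0, 0.0115], [0, 0, 0], [0, 0, 0], [0, 0, 0], [0, 0, 0], [0, 0, 0], [0, 0, 0], [0, 0, 0], [0, 0, 0], [0, 0, 0]])

```text
clock: 25.08
position: [0.5734, -0.0328, 0.073]
tool_rot: [-3.138, 0.001, 1.401]
force: [0.5, 0.3, -0.7]
grip_width: 0.0483
```

```bash
python3 - <<'E'
from h import *
to(.578,-.0325,.055,1.401)
E
```

```text
t 25.07 pos [ 0.5734 -0.0328  0.073 ] rot [-3.1377e+00  7.0000e-04  1.4009e+00] w 0.0483 F [ 0.5  0.3 -0.7]
rot -0.0 dx 0.0013 dy 0.0056 dz 0.0225
```

Call:
move_arm(jaw=[255, 255, 255], dp=[[0.0005, 0.004, 0.012], [0, 0, 0.013], [0, 0, 0]], rotation=[[0, 0, 0], [0, 0, 0], [0, 0, 0]])

```text
clock: 25.45
position: [0.5778, -0.0324, 0.0544]
tool_rot: [-3.141, 0.0, 1.401]
force: [-0.5, -0.1, -2.4]
grip_width: 0.0487
```

Call:
move_arm(jaw=[255, 255, 255, 255], dp=[[0, 0, 0.005], [0, 0, 0.005], [0, 0, 0.003], [0, 0, 0]], rotation=[[0, 0, 0], [0, 0, 0], [0, 0, 0], [0, 0, 0]])

```text
clock: 25.95
position: [0.5779, -0.0323, 0.0442]
tool_rot: [-3.141, -0.0, 1.401]
force: [-0.7, 0.2, -1.5]
grip_width: 0.0485
```

Call:
move_arm(jaw=[255, 255, 255], dp=[[0, 0, 0.003], [0, 0, 0.001], [0, 0, 0]], rotation=[[0, 0, 0], [0, 0, 0], [0, 0, 0]])

```text
clock: 26.32
position: [0.578, -0.0323, 0.0411]
tool_rot: [-3.141, -0.0, 1.401]
force: [0.6, -0.8, -2.0]
grip_width: 0.0487
```

Call:
move_arm(jaw=[255, 255, 255], dp=[[0, 0, 0.002], [0, 0, 0.002], [0, 0, 0]], rotation=[[0, 0, 0], [0, 0, 0], [0, 0, 0]])

```text
clock: 26.7
position: [0.5782, -0.0323, 0.0394]
tool_rot: [3.141, 0.001, 1.401]
force: [-10.6, -1.2, 30.8]
grip_width: 0.0485
```

Call:
move_arm(jaw=[255, 255, 255], dp=[[0, 0, 0.002], [0, 0, 0.001], [0, 0, 0]], rotation=[[0, 0, 0], [0, 0, 0], [0, 0, 0]])

```text
clock: 27.08
position: [0.5784, -0.0321, 0.0381]
tool_rot: [3.14, 0.001, 1.401]
force: [-18.0, -1.1, 54.9]
grip_width: 0.0489
```

Call:
move_arm(jaw=[255, 255, 255], dp=[[0, 0, 0.002], [0, 0, 0.001], [0, 0, 0]], rotation=[[0, 0, 0], [0, 0, 0], [0, 0, 0]])

```text
clock: 27.45
position: [0.5786, -0.032, 0.037]
tool_rot: [3.139, 0.002, 1.401]
force: [-26.4, -0.6, 82.7]
grip_width: 0.0482
```

Contact came at TCP z≈0.0405, so the device is about 20 mm thick and three plates are needed. I pressed harder than intended, so I'll back off and then release.

Call:
move_arm(jaw=[255, 255, 60, 60, 60], dp=[[0, 0, -0.0085], [0, 0, 0], [0, 0, 0], [0, 0, 0], [0, 0, 0]], rotation=[[0, 0, 0], [0, 0, 0], [0, 0, 0], [0, 0, 0], [0, 0, 0]])

```text
clock: 28.08
position: [0.578, -0.0323, 0.0397]
tool_rot: [-3.141, -0.0, 1.401]
force: [-0.5, 0.3, 0.3]
grip_width: 0.0651
```

Call:
move_arm(jaw=[60, 60, 60, 60, 60], dp=[[0, 0, -0.04], [0, 0, -0.05], [0, 0, -0.06], [0, 0, -0.05], [0, 0, 0]], rotation=[[0, 0, 0], [0, 0, 0], [0, 0, 0], [0, 0, 0], [0, 0, 0]])

```text
clock: 28.7
position: [0.5793, -0.0323, 0.2026]
tool_rot: [3.137, -0.0, 1.401]
force: [-0.0, 0.1, -0.2]
grip_width: 0.0652
```

```bash
python3 - <<'E'
from h import *
im=snap('wrist','w11.png');t=snap('top','t11.png')
blobs('t11.png',white(t,350,185,420,270,110),.014,50)
to(.498,-.265,.003,1.52)
cv2.imwrite('pics/c11.png',np.hstack([cv2.resize(im[0:330,120:520],(500,412)),cv2.resize(t[150:260,340:430],(300,412))]))
E
```

```text
(366, 251) 311 [ 0.4026 -0.2573] 0.0923 0.0526 1.471
(368, 225) 301 [ 0.4975 -0.2655] 0.0869 0.0528 1.553
(400, 203) 304 [ 0.5821 -0.3908] 0.0927 0.0531 1.45
t 28.8 pos [ 0.5779 -0.0325  0.1997] rot [3.1415e+00 3.0000e-04 1.4009e+00] w 0.0656 F [ 0.1  0.1 -0.5]
rot -0.0379 dx -0.2953 dy -0.085 dz 0.2459
```

View pics/c11.png

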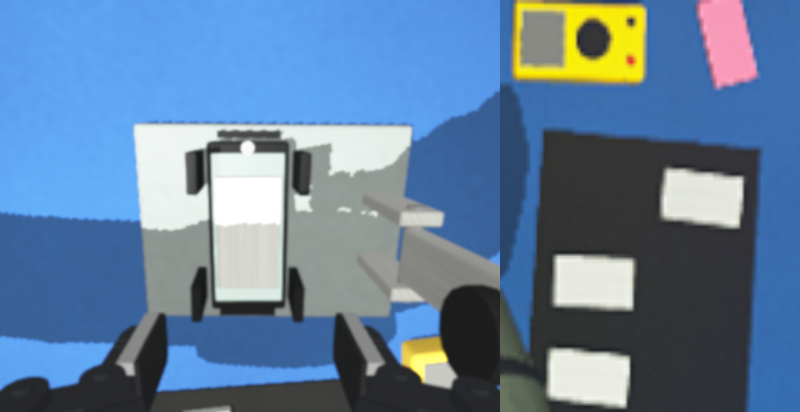

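The first plate lies flat and centred on the device at crop (248,232). Next is plate B.

Call:
move_arm(jaw=[30, 30, 30, 30, 30, 30, 30, 30], dp=[[0, 0, 0], [-0.049, -0.0149, 0], [-0.049, -0.0149, 0], [-0.049, -0.0149, 0], [-0.049, -0.0149, 0], [-0.049, -0.0149, 0], [-0.049, -0.0149, 0], [0, 0, 0]], rotation=[[0, 0, -0.0425], [0, 0, 0], [0, 0, 0], [0, 0, 0], [0, 0, 0], [0, 0, 0], [0, 0, 0], [0, 0, 0]])

```text
clock: 29.8
position: [0.4961, -0.2677, 0.1983]
tool_rot: [-3.139, -0.0, 1.53]
force: [0.3, 0.5, 0.2]
grip_width: 0.0751
```

Call:
move_arm(jaw=[30, 30, 30, 30, 30, 30], dp=[[0, 0, 0.048], [0, 0, 0.048], [0, 0, 0.048], [0, 0, 0.046], [0, 0, 0], [0, 0, 0]], rotation=[[0, 0, 0], [0, 0, 0], [0, 0, 0], [0, 0, 0], [0, 0, 0], [0, 0, 0]])

```text
clock: 30.55
position: [0.4987, -0.2643, 0.0488]
tool_rot: [3.141, -0.0, 1.535]
force: [-0.5, 0.5, 0.9]
grip_width: 0.0756
```

```bash
cat >> h.py <<'E'
def plate(f,yc):
    "plate under the open jaws in wrist picture f: centre line, yaw, centre at far-end minus 45 mm"
    im=snap('wrist',f); g=cv2.cvtColor(im,cv2.COLOR_BGR2GRAY)
    m=np.zeros_like(g); m[120:285,245:395]=(g[120:285,245:395]>90)*255
    c=max(cv2.findContours(m,cv2.RETR_EXTERNAL,cv2.CHAIN_APPROX_NONE)[0],key=cv2.contourArea)
    x,y,w,h=cv2.boundingRect(c);print('box',x,y,w,h)
    M=[]
    for yy in range(y+12,282,8):
        xs=np.where(m[yy])[0]; a,b=ray(f,(xs.min(),yy),.014)[:2],ray(f,(xs.max()+1,yy),.014)[:2]; M.append([*(a+b)/2,np.linalg.norm(a-b)])
    M=np.array(M);k=np.polyfit(M[:,1],M[:,0],1);yaw=np.pi/2-np.arctan(k[0])
    far=ray(f,(x+w/2,y),.014)[:2];ctr=far-.045*np.array([np.cos(yaw),np.sin(yaw)])
    print('width',M[:,2].mean().round(4),'yaw',yaw.round(3),'centre',np.polyval(k,ctr[1]).round(4),ctr[1].round(4)); return np.polyval(k,ctr[1]),ctr[1],yaw
E
python3 - <<'E'
from h import *
x,y,yaw=plate('w12.png',0)
to(x,y,.003,yaw)
E
```

```text
box 279 163 86 122
width 0.0499 yaw 1.522 centre 0.4984 -0.2647
t 30.6 pos [ 0.4988 -0.2646  0.0492] rot [3.1403e+00 3.0000e-04 1.5349e+00] w 0.0753 F [-1.2 -0.2  0.6]
rot 0.0042 dx -0.0001 dy -0.0006 dz 0.0577
```

Call:
move_arm(jaw=[30, 30, 30, 30, 255, 255, 255, 255, 255], dp=[[0, 0, 0.03], [0, 0, 0.02], [0, 0, 0.007], [0, 0, 0], [0, 0, 0], [0, 0, 0], [0, 0, 0], [0, 0, 0], [0, 0, 0]], rotation=[[0, 0, 0.0042], [0, 0, 0], [0, 0, 0], [0, 0, 0], [0, 0, 0], [0, 0, 0], [0, 0, 0], [0, 0, 0], [0, 0, 0]])

```text
clock: 31.72
position: [0.4984, -0.265, 0.0032]
tool_rot: [3.141, 0.001, 1.521]
force: [-2.0, 0.6, 8.2]
grip_width: 0.0489
```

Call:
move_arm(jaw=[255, 255, 255, 255, 255, 255], dp=[[0, 0, -0.02], [0, 0, -0.05], [0, 0, -0.06], [0, 0, -0.05], [0, 0, 0], [0, 0, 0]], rotation=[[0, 0, 0], [0, 0, 0], [0, 0, 0], [0, 0, 0], [0, 0, 0], [0, 0, 0]])

```text
clock: 32.48
position: [0.4977, -0.2649, 0.1465]
tool_rot: [-3.141, 0.0, 1.521]
force: [-0.0, 0.0, -2.1]
grip_width: 0.0486
```

```bash
python3 - <<'E'
from h import *
to(.578,-.0325,.075,1.401)
E
```

```text
t 32.48 pos [ 0.4977 -0.2649  0.1465] rot [-3.1415e+00  3.0000e-04  1.5213e+00] w 0.0486 F [-0.   0.  -2.1]
rot 0.0383 dx 0.3033 dy 0.0499 dz 0.0894
```

Call:
move_arm(jaw=[255, 255, 255, 255, 255, 255, 255, 255, 255, 255], dp=[[0, 0, 0], [0.0506, 0.0083, 0], [0.0506, 0.0083, 0], [0.0506, 0.0083, 0], [0.0506, 0.0083, 0], [0.0506, 0.0083, 0], [0.0506, 0.0083, 0], [0, 0, 0.04], [0, 0, 0.04], [0, 0, 0]], rotation=[[0, 0, 0.0383], [0, 0, 0], [0, 0, 0], [0, 0, 0], [0, 0, 0], [0, 0, 0], [0, 0, 0], [0, 0, 0], [0, 0, 0], [0, 0, 0]])

```text
clock: 33.72
position: [0.5765, -0.0319, 0.0799]
tool_rot: [-3.136, 0.0, 1.402]
force: [-0.4, 0.3, -0.8]
grip_width: 0.0487
```

Call:
move_arm(jaw=[255, 255], dp=[[0, 0, 0], [0, 0, 0]], rotation=[[0, 0, 0], [0, 0, 0]])

```text
clock: 33.98
position: [0.5789, -0.0322, 0.0834]
tool_rot: [3.14, -0.0, 1.401]
force: [-0.2, 0.2, -0.7]
grip_width: 0.0487
```

```bash
python3 - <<'E'
from h import *
to(.578,-.0325,.0515,1.401)
E
```

```text
t 33.98 pos [ 0.5789 -0.0322  0.0834] rot [ 3.1402e+00 -2.0000e-04  1.4008e+00] w 0.0487 F [-0.2  0.2 -0.7]
rot -0.0001 dx -0.0005 dy -0.001 dz 0.0399
```

Call:
move_arm(jaw=[255, 255, 255, 255], dp=[[-0.0005, -0.001, 0.025], [0, 0, 0.0125], [0, 0, 0], [0, 0, 0]], rotation=[[0, 0, 0], [0, 0, 0], [0, 0, 0], [0, 0, 0]])

```text
clock: 34.48
position: [0.5776, -0.0323, 0.0524]
tool_rot: [3.142, -0.0, 1.401]
force: [0.1, -0.1, -0.7]
grip_width: 0.0489
```

Call:
move_arm(jaw=[255, 255, 255], dp=[[0, 0, 0.0015], [0, 0, 0.001], [0, 0, 0]], rotation=[[0, 0, 0], [0, 0, 0], [0, 0, 0]])

```text
clock: 34.85
position: [0.5775, -0.0324, 0.0504]
tool_rot: [3.141, -0.0, 1.401]
force: [-0.2, -0.5, -0.5]
grip_width: 0.0486
```

Call:
move_arm(jaw=[255, 255, 255], dp=[[0, 0, 0.001], [0, 0, 0], [0, 0, 0]], rotation=[[0, 0, 0], [0, 0, 0], [0, 0, 0]])

```text
clock: 35.22
position: [0.5775, -0.0324, 0.0495]
tool_rot: [3.142, -0.0, 1.401]
force: [-0.4, -0.4, -1.1]
grip_width: 0.0484
```

Call:
move_arm(jaw=[255, 255, 255], dp=[[0, 0, 0.0012], [0, 0, 0], [0, 0, 0]], rotation=[[0, 0, 0], [0, 0, 0], [0, 0, 0]])

```text
clock: 35.6
position: [0.5776, -0.0324, 0.0492]
tool_rot: [3.141, 0.0, 1.401]
force: [-4.0, -0.4, 12.5]
grip_width: 0.0488
```

Contact gives a stack top of about 0.050 m, which confirms t≈20 mm. I release and fetch the third plate.

Call:
move_arm(jaw=[60, 60, 60, 60], dp=[[0, 0, -0.0005], [0, 0, 0], [0, 0, 0], [0, 0, 0]], rotation=[[0, 0, 0], [0, 0, 0], [0, 0, 0], [0, 0, 0]])

```text
clock: 36.1
position: [0.5775, -0.0324, 0.0489]
tool_rot: [-3.142, -0.0, 1.401]
force: [0.9, 0.2, -0.9]
grip_width: 0.0654
```

Call:
move_arm(jaw=[60, 60, 60, 60, 60, 60], dp=[[0, 0, -0.04], [0, 0, -0.05], [0, 0, -0.06], [0, 0, -0.04], [0, 0, 0], [0, 0, 0]], rotation=[[0, 0, 0], [0, 0, 0], [0, 0, 0], [0, 0, 0], [0, 0, 0], [0, 0, 0]])

```text
clock: 36.85
position: [0.5772, -0.0326, 0.2004]
tool_rot: [-3.141, 0.0, 1.401]
force: [-0.1, -0.0, -0.3]
grip_width: 0.0651
```

```bash
python3 - <<'E'
from h import *
im=snap('wrist','w13.png');t=snap('top','t13.png')
blobs('t13.png',white(t,345,180,425,275,110),.014,50)
to(.4031,-.257,.05,1.463)
E
```

```text
(366, 251) 312 [ 0.4026 -0.2573] 0.0923 0.0526 1.471
(400, 203) 304 [ 0.5821 -0.3908] 0.0927 0.0531 1.45
t 36.95 pos [ 0.577  -0.0324  0.2   ] rot [-3.1401e+00  1.0000e-04  1.4013e+00] w 0.0651 F [ 0.9 -0.4  0.7]
rot -0.0196 dx -0.3025 dy -0.1859 dz 0.1875
```

Call:
move_arm(jaw=[30, 30, 30, 30, 30, 30, 30, 30], dp=[[0, 0, 0], [-0.0504, -0.031, 0], [-0.0504, -0.031, 0], [-0.0504, -0.031, 0], [-0.0504, -0.031, 0], [-0.0504, -0.031, 0], [-0.0504, -0.031, 0], [0, 0, 0]], rotation=[[0, 0, -0.0196], [0, 0, 0], [0, 0, 0], [0, 0, 0], [0, 0, 0], [0, 0, 0], [0, 0, 0], [0, 0, 0]])

```text
clock: 37.95
position: [0.401, -0.2593, 0.2001]
tool_rot: [-3.14, 0.0, 1.458]
force: [0.3, 0.8, -0.3]
grip_width: 0.0752
```

Call:
move_arm(jaw=[30, 30, 30, 30, 30, 30], dp=[[0, 0, 0.048], [0, 0, 0.048], [0, 0, 0.048], [0, 0, 0.046], [0, 0, 0], [0, 0, 0]], rotation=[[0, 0, 0], [0, 0, 0], [0, 0, 0], [0, 0, 0], [0, 0, 0], [0, 0, 0]])

```text
clock: 38.7
position: [0.4042, -0.2564, 0.0498]
tool_rot: [3.141, -0.0, 1.463]
force: [0.2, 0.2, 0.6]
grip_width: 0.075
```

```bash
python3 - <<'E'
from h import *
x,y,yaw=plate('w14.png',0)
to(x,y,.0035,yaw)
E
```

```text
box 276 160 88 125
width 0.0515 yaw 1.466 centre 0.4033 -0.2553
t 38.75 pos [ 0.4042 -0.2568  0.0502] rot [3.1403e+00 4.0000e-04 1.4630e+00] w 0.0753 F [-0.1  0.2  0.8]
rot -0.0009 dx 0.0018 dy -0.0014 dz 0.0583
```

Call:
move_arm(jaw=[30, 30, 30, 30, 255, 255, 255, 255, 255], dp=[[0.001, -0.001, 0.03], [0, 0, 0.02], [0, 0, 0.0083], [0, 0, 0], [0, 0, 0], [0, 0, 0], [0, 0, 0], [0, 0, 0], [0, 0, 0]], rotation=[[0, 0, 0], [0, 0, 0], [0, 0, 0], [0, 0, 0], [0, 0, 0], [0, 0, 0], [0, 0, 0], [0, 0, 0], [0, 0, 0]])

```text
clock: 39.88
position: [0.403, -0.2562, 0.003]
tool_rot: [3.141, 0.001, 1.463]
force: [-1.4, 1.1, 8.6]
grip_width: 0.0486
```

Call:
move_arm(jaw=[255, 255, 255, 255, 255, 255], dp=[[0, 0, -0.02], [0, 0, -0.05], [0, 0, -0.06], [0, 0, -0.05], [0, 0, 0], [0, 0, 0]], rotation=[[0, 0, 0], [0, 0, 0], [0, 0, 0], [0, 0, 0], [0, 0, 0], [0, 0, 0]])

```text
clock: 40.62
position: [0.4023, -0.2561, 0.1464]
tool_rot: [-3.141, 0.0, 1.462]
force: [-0.3, 0.6, -0.2]
grip_width: 0.0485
```

```bash
python3 - <<'E'
from h import *
to(.578,-.0325,.085,1.401)
E
```

```text
t 40.62 pos [ 0.4023 -0.2561  0.1464] rot [-3.1414e+00  3.0000e-04  1.4625e+00] w 0.0485 F [-0.3  0.6 -0.2]
rot 0.0196 dx 0.3125 dy 0.1693 dz 0.0767
```

Call:
move_arm(jaw=[255, 255, 255, 255, 255, 255, 255, 255, 255, 255], dp=[[0, 0, 0], [0.0521, 0.0282, 0], [0.0521, 0.0282, 0], [0.0521, 0.0282, 0], [0.0521, 0.0282, 0], [0.0521, 0.0282, 0], [0.0521, 0.0282, 0], [0, 0, 0.04], [0, 0, 0.03], [0, 0, 0]], rotation=[[0, 0, 0.0196], [0, 0, 0], [0, 0, 0], [0, 0, 0], [0, 0, 0], [0, 0, 0], [0, 0, 0], [0, 0, 0], [0, 0, 0], [0, 0, 0]])

```text
clock: 41.88
position: [0.5767, -0.032, 0.088]
tool_rot: [-3.137, 0.0, 1.402]
force: [0.7, -0.5, -0.6]
grip_width: 0.049
```

Call:
move_arm(jaw=[255, 255], dp=[[0, 0, 0], [0, 0, 0]], rotation=[[0, 0, 0], [0, 0, 0]])

```text
clock: 42.12
position: [0.5788, -0.0324, 0.0912]
tool_rot: [3.141, -0.0, 1.401]
force: [0.2, 0.0, -0.8]
grip_width: 0.0487
```

```bash
python3 - <<'E'
from h import *
to(.578,-.0325,.0605,1.401)
E
```

```text
t 42.12 pos [ 0.5788 -0.0324  0.0912] rot [ 3.1405e+00 -1.0000e-04  1.4010e+00] w 0.0487 F [ 0.2  0.  -0.8]
rot -0.0 dx -0.0003 dy -0.0009 dz 0.0384
```

Call:
move_arm(jaw=[255, 255, 255, 255, 255], dp=[[-0.0003, -0.0009, 0.025], [0, 0, 0.0125], [0, 0, 0.001], [0, 0, 0], [0, 0, 0]], rotation=[[0, 0, 0], [0, 0, 0], [0, 0, 0], [0, 0, 0], [0, 0, 0]])

```text
clock: 42.75
position: [0.5776, -0.0324, 0.0594]
tool_rot: [-3.141, -0.0, 1.401]
force: [-0.7, -0.3, -0.7]
grip_width: 0.0488
```

Call:
move_arm(jaw=[255, 255, 255], dp=[[0, 0, 0.001], [0, 0, 0], [0, 0, 0]], rotation=[[0, 0, 0], [0, 0, 0], [0, 0, 0]])

```text
clock: 43.12
position: [0.5776, -0.0325, 0.0588]
tool_rot: [3.142, -0.0, 1.401]
force: [-0.9, -0.1, -0.6]
grip_width: 0.0487
```

Call:
move_arm(jaw=[255, 255, 255], dp=[[0, 0, 0.0012], [0, 0, 0], [0, 0, 0]], rotation=[[0, 0, 0], [0, 0, 0], [0, 0, 0]])

```text
clock: 43.5
position: [0.5777, -0.0325, 0.0585]
tool_rot: [3.141, 0.0, 1.401]
force: [-4.8, -0.3, 14.7]
grip_width: 0.0486
```

Call:
move_arm(jaw=[60, 60, 60, 60], dp=[[0, 0, -0.0005], [0, 0, 0], [0, 0, 0], [0, 0, 0]], rotation=[[0, 0, 0], [0, 0, 0], [0, 0, 0], [0, 0, 0]])

```text
clock: 44.0
position: [0.5776, -0.0325, 0.0581]
tool_rot: [-3.141, -0.0, 1.401]
force: [-0.1, -0.3, 0.8]
grip_width: 0.0649
```

Call:
move_arm(jaw=[60, 60, 60, 60, 60, 60, 135, 135, 135, 135], dp=[[0, 0, -0.04], [0, 0, -0.05], [0, 0, -0.05], [0, 0, -0.05], [0, 0, -0.05], [0, 0, -0.05], [0, 0, -0.05], [0, 0, -0.05], [0, 0, -0.035], [0, 0, 0]], rotation=[[0, 0, 0], [0, 0, 0], [0, 0, 0], [0, 0, 0], [0, 0, 0], [0, 0, 0], [0, 0, 0], [0, 0, 0], [0, 0, 0], [0, 0, 0]])

```text
clock: 45.25
position: [0.5782, -0.0322, 0.4]
tool_rot: [3.139, -0.0, 1.401]
force: [0.0, 1.1, -0.6]
grip_width: 0.0404
```

Call:
move_arm(jaw=[135, 135, 135, 135, 135], dp=[[-0.0008, 0.05, 0], [-0.0008, 0.05, 0], [-0.0008, 0.05, 0], [0, 0, 0], [0, 0, 0]], rotation=[[0, 0, 0], [0, 0, 0], [0, 0, 0], [0, 0, 0], [0, 0, 0]])

```text
clock: 45.88
position: [0.6952, -0.0542, 0.3973]
tool_rot: [-3.14, -0.0, 1.402]
force: [-0.5, -0.0, 0.3]
grip_width: 0.0402
```

```bash
python3 - <<'E'
from h import *
im=snap('wrist','w15.png');to(.698,-.055,.295,1.401)
print(proj('w15.png',(.698,-.055,.314)), proj('w15.png',(.698+.0355*.1685,-.055+.0355*.9857,.314)))
cv2.imwrite('pics/w15v.png',im)
E
```

```text
t 45.92 pos [ 0.695  -0.0543  0.3979] rot [-3.1410e+00  1.0000e-04  1.4017e+00] w 0.0399 F [0.1 0.1 0.3]
rot 0.0002 dx -0.0002 dy 0.0038 dz 0.1287
[325.25222293 210.4122162 ] [325.46448939 164.33122033]
```

View pics/w15v.png

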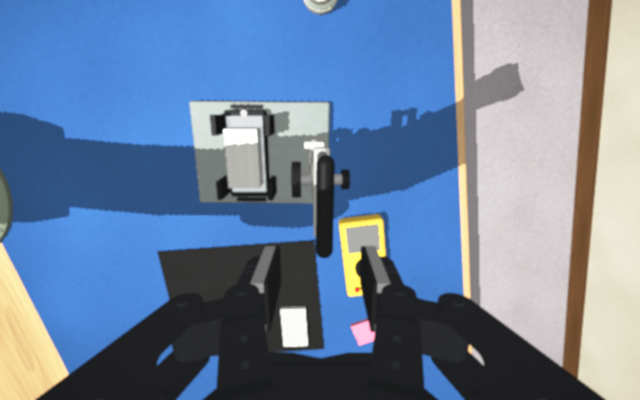

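The stack sits squarely in the nest at (243,160), and the upright handle is at (324,155–257) as predicted. I'll pinch it and bring the arm down.

```bash
python3 - <<'E'
import numpy as np
a=np.linspace(1.63,0.0,11);x=-.215*np.cos(a);z=.215*np.sin(a)
print(', '.join(f'[0,{u:.4f},{v:.4f}]' for u,v in zip(np.diff(x)/.8,-np.diff(z)/.8)))
E
```

```text
[0,-0.0437,0.0010], [0,-0.0430,0.0081], [0,-0.0411,0.0149], [0,-0.0382,0.0214], [0,-0.0342,0.0273], [0,-0.0293,0.0325], [0,-0.0236,0.0368], [0,-0.0173,0.0402], [0,-0.0106,0.0425], [0,-0.0036,0.0436]
```

Call:
move_arm(jaw=[135, 135, 135, 135, 135, 255, 255, 255, 255], dp=[[0, 0.0038, 0.03], [0, 0, 0.05], [0, 0, 0.03], [0, 0, 0.0185], [0, 0, 0], [0, 0, 0], [0, 0, 0], [0, 0, 0], [0, 0, 0]], rotation=[[0, 0, 0], [0, 0, 0], [0, 0, 0], [0, 0, 0], [0, 0, 0], [0, 0, 0], [0, 0, 0], [0, 0, 0], [0, 0, 0]])

```text
clock: 47.05
position: [0.6989, -0.055, 0.2967]
tool_rot: [3.14, -0.0, 1.401]
force: [-1.6, -1.0, 6.8]
grip_width: 0.0123
```

Call:
move_arm(jaw=[255, 255, 255, 255, 255, 255, 255, 255, 255, 255], dp=[[0, -0.0437, 0.001], [0, -0.043, 0.0081], [0, -0.0411, 0.0149], [0, -0.0382, 0.0214], [0, -0.0342, 0.0273], [0, -0.0293, 0.0325], [0, -0.0236, 0.0368], [0, -0.0173, 0.0402], [0, -0.0106, 0.0425], [0, 0, 0]], rotation=[[0, 0, 0], [0, 0, 0], [0, 0, 0], [0, 0, 0], [0, 0, 0], [0, 0, 0], [0, 0, 0], [0, 0, 0], [0, 0, 0], [0, 0, 0]])

```text
clock: 48.3
position: [0.477, -0.0161, 0.1146]
tool_rot: [-3.141, -0.001, 1.402]
force: [1.9, 4.4, -6.4]
grip_width: 0.0123
```

Call:
move_arm(jaw=[255, 255], dp=[[0, 0, 0], [0, 0, 0]], rotation=[[0, 0, 0], [0, 0, 0]])

```text
clock: 48.55
position: [0.4772, -0.0162, 0.1158]
tool_rot: [3.141, -0.001, 1.402]
force: [0.9, 6.8, -7.3]
grip_width: 0.0124
```

Call:
move_arm(jaw=[255, 255, 255, 255], dp=[[0, -0.0022, 0.02], [0, -0.0014, 0.018], [0, 0, 0.006], [0, 0, 0]], rotation=[[0, 0, 0], [0, 0, 0], [0, 0, 0], [0, 0, 0]])

```text
clock: 49.05
position: [0.4745, -0.0157, 0.0805]
tool_rot: [3.141, -0.001, 1.402]
force: [-1.8, 6.0, -3.0]
grip_width: 0.0128
```

Call:
move_arm(jaw=[255, 255], dp=[[0, 0, 0.0015], [0, 0, 0]], rotation=[[0, 0, 0], [0, 0, 0]])

```text
clock: 49.3
position: [0.4744, -0.0157, 0.0796]
tool_rot: [3.141, -0.001, 1.402]
force: [-3.0, 6.4, 0.6]
grip_width: 0.012
```

Call:
move_arm(jaw=[255, 255, 255], dp=[[0, 0, 0.002], [0, 0, 0], [0, 0, 0]], rotation=[[0, 0, 0], [0, 0, 0], [0, 0, 0]])

```text
clock: 49.68
position: [0.4745, -0.0157, 0.079]
tool_rot: [3.14, -0.0, 1.402]
force: [-11.8, 6.1, 30.7]
grip_width: 0.0125
```

Call:
move_arm(jaw=[255, 255, 255], dp=[[0, 0, 0.002], [0, 0, 0], [0, 0, 0]], rotation=[[0, 0, 0], [0, 0, 0], [0, 0, 0]])

```text
clock: 50.05
position: [0.4745, -0.0158, 0.0777]
tool_rot: [3.14, 0.0, 1.402]
force: [-14.9, 5.5, 41.9]
grip_width: 0.0118
```

On the stop. I back off, release, and go up.

Call:
move_arm(jaw=[255, 135, 135, 135, 135], dp=[[0, 0, -0.003], [0, 0, 0], [0, 0, 0], [0, 0, 0], [0, 0, 0]], rotation=[[0, 0, 0], [0, 0, 0], [0, 0, 0], [0, 0, 0], [0, 0, 0]])

```text
clock: 50.68
position: [0.4742, -0.0167, 0.0784]
tool_rot: [3.142, 0.0, 1.401]
force: [-0.0, -0.0, -0.3]
grip_width: 0.0403
```

Call:
move_arm(jaw=[135, 135, 135, 135, 135, 135, 135, 135], dp=[[0, 0, -0.04], [0, 0, -0.05], [0, 0, -0.05], [0, 0, -0.05], [0, 0, -0.05], [0, 0, -0.05], [0, 0, -0.05], [0, 0, 0]], rotation=[[0, 0, 0], [0, 0, 0], [0, 0, 0], [0, 0, 0], [0, 0, 0], [0, 0, 0], [0, 0, 0], [0, 0, 0]])

```text
clock: 51.68
position: [0.4751, -0.0166, 0.3527]
tool_rot: [3.138, 0.0, 1.401]
force: [-0.1, 0.1, -0.7]
grip_width: 0.0403
```

```bash
python3 - <<'E'
from h import *
st();im=snap('wrist','w16.png');snap('side','s16.png');t=snap('top','t16.png')
h=np.array([.6864,-.0510,.095])  # hinge from NC
h[:2]=NC+.110*EX
for a in (0,.03,.06,.1):
    P=[np.array([*(h[:2]-.215*np.cos(a)*EX+k*.035*EY),.095+.215*np.sin(a)]) for k in(-1,0,1)]
    print(a,[proj('w16.png',p).round(1).tolist() for p in P],proj('s16.png',P[1]).round(1))
c=cv2.resize(im[0:400,150:550],(400,400)); s=cv2.imread('pics/s16.png')
cv2.imwrite('pics/c16.png',np.hstack([c,cv2.resize(t[150:250,150:250],(400,400),interpolation=cv2.INTER_CUBIC)]))
g=cv2.cvtColor(im,cv2.COLOR_BGR2GRAY)
E
```

```text
t 51.67 pos [ 0.4751 -0.0166  0.3527] rot [3.1375e+00 1.0000e-04 1.4008e+00] w 0.0403 F [-0.1  0.1 -0.7]
0 [[319.4, 192.8], [319.3, 166.8], [319.2, 139.5]] [333.4 230.9]
0.03 [[319.4, 194.1], [319.4, 167.7], [319.3, 140.0]] [333.4 229.3]
0.06 [[319.7, 195.4], [319.6, 168.7], [319.6, 140.5]] [333.4 227.6]
0.1 [[320.2, 197.2], [320.2, 170.0], [320.2, 141.2]] [333.3 225.3]
```

View pics/c16.png

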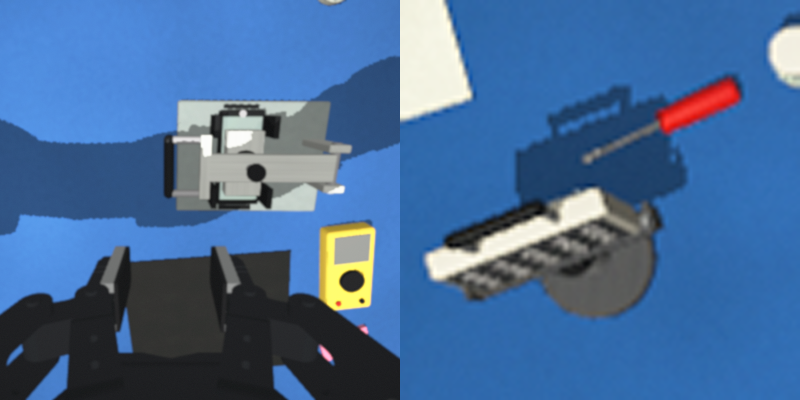

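The clamp arm is down and level over the stack: handle at full-frame (319,136–195), matching the angle-0 prediction of (319,139–193). The lamp is at c16 (540,250), its handle from (450,242) to (545,207), so it faces roughly world −x and has to swivel counter-clockwise.

Call:
move_arm(jaw=[135, 135, 135, 135, 135, 135, 135, 135, 135, 135], dp=[[0, 0, -0.028], [0, 0, -0.028], [0, 0, -0.028], [0.04, 0.031, 0], [0.04, 0.031, 0], [0.04, 0.031, 0], [0.04, 0.031, 0], [0.04, 0.031, 0], [0.04, 0.031, 0], [0.04, 0.031, 0]], rotation=[[0, 0, -0.0517], [0, 0, -0.0517], [0, 0, -0.0517], [0, 0, 0], [0, 0, 0], [0, 0, 0], [0, 0, 0], [0, 0, 0], [0, 0, 0], [0, 0, 0]])

```text
clock: 53.08
position: [0.5694, 0.2515, 0.416]
tool_rot: [-3.14, 0.0, 1.888]
force: [1.1, -0.8, 0.6]
grip_width: 0.0404
```

Call:
move_arm(jaw=[135, 135], dp=[[0, 0, 0], [0, 0, 0]], rotation=[[0, 0, 0], [0, 0, 0]])

```text
clock: 53.32
position: [0.569, 0.25, 0.4165]
tool_rot: [-3.14, 0.0, 1.889]
force: [1.0, 0.1, 0.4]
grip_width: 0.04
```

```bash
python3 - <<'E'
from h import *
st();im=snap('wrist','w17.png')
for nm,P in [('h1',(.5385,.4088,.28)),('h2',(.5634,.3331,.28)),('base',(.544,.365,.01)),('aim',(.544,.365,.12))]: print(nm,proj('w17.png',P).round())
E
```

```text
t 53.33 pos [0.569  0.25   0.4165] rot [-3.1399e+00  3.0000e-04  1.8888e+00] w 0.04 F [1.  0.1 0.4]
h1 [348.  -7.]
h2 [345. 101.]
base [328.  82.]
aim [330.  75.]
```

View pics/w17.png

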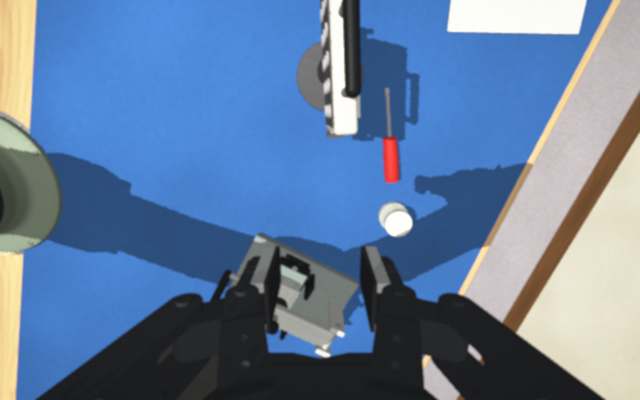

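The lamp's handle runs from (347,0) down to its near end at (352,96). The base disc is around (328,77), and the LEDs face left (world −x), with the head leaning slightly back.

```bash
python3 - <<'E'
from h import *
im=cv2.imread('pics/w17.png');g=cv2.cvtColor(im,cv2.COLOR_BGR2GRAY)
for y in (5,20,40,60,80,90,94,97,100):
    xs=np.where(g[y,335:370]<45)[0]+335; print(y,(xs.min(),xs.max()) if len(xs) else None,end=' ')
print()
# disc boundary (left arc): first non-blue pixel from left
b,r=im[...,0].astype(int),im[...,2].astype(int);pts=[]
for y in range(46,108):
    xs=np.where((b-r)[y,280:330]<40)[0]
    if len(xs): pts.append((xs[0]+280,y))
P=np.array([ray('w17.png',p,.012)[:2] for p in pts])
A=np.c_[2*P,np.ones(len(P))];s=np.linalg.lstsq(A,(P**2).sum(1),rcond=None)[0];rad=np.sqrt(s[2]+s[0]**2+s[1]**2)
print('disc w17',s[:2].round(4),rad.round(4),len(pts), (np.abs(np.linalg.norm(P-s[:2],axis=1)-rad)).max().round(4), pts[::12])
t=cv2.imread('pics/t16.png');tb,tr=t[...,0].astype(int),t[...,2].astype(int);pts=[]
for y in range(200,232): 
    xs=np.where((tb-tr)[y,190:230]<30)[0]
    if len(xs): pts.append((xs[-1]+191,y))
print(pts)
P=np.array([ray('t16.png',p,.012)[:2] for p in pts if p[1]>=210]);A=np.c_[2*P,np.ones(len(P))];s=np.linalg.lstsq(A,(P**2).sum(1),rcond=None)[0];print('disc top',s[:2].round(4),np.sqrt(s[2]+s[0]**2+s[1]**2).round(4))
print('near end tri',tri([('w17.png',(351,97)),('t16.png',(186.3,201.8))]).round(4))
for z in(.27,.28,.29):print(z,ray('w17.png',(351,97),z).round(4),ray('w17.png',(349,20),z).round(4))
E
```

```text
5 (np.int64(344), np.int64(358)) 20 (np.int64(345), np.int64(358)) 40 (np.int64(346), np.int64(359)) 60 (np.int64(346), np.int64(359)) 80 (np.int64(347), np.int64(360)) 90 (np.int64(346), np.int64(360)) 94 (np.int64(347), np.int64(357)) 97 None 100 None 
disc w17 [0.5439 0.3733] 0.0534 62 0.0009 [(np.int64(312), 46), (np.int64(302), 58), (np.int64(298), 70), (np.int64(298), 82), (np.int64(302), 94), (np.int64(314), 106)]
[(np.int64(212), 200), (np.int64(213), 201), (np.int64(214), 202), (np.int64(214), 203), (np.int64(215), 204), (np.int64(215), 205), (np.int64(215), 206), (np.int64(214), 207), (np.int64(213), 208), (np.int64(213), 209), (np.int64(213), 210), (np.int64(213), 211), (np.int64(213), 212), (np.int64(214), 213), (np.int64(214), 214), (np.int64(214), 215), (np.int64(213), 216), (np.int64(213), 217), (np.int64(213), 218), (np.int64(213), 219), (np.int64(212), 220), (np.int64(212), 221), (np.int64(211), 222), (np.int64(211), 223), (np.int64(210), 224), (np.int64(209), 225), (np.int64(208), 226), (np.int64(206), 227), (np.int64(204), 228)]
disc top [0.5419 0.3675] 0.0523
near end tri [0.5671 0.3385 0.2684]
0.27 [0.5675 0.3383 0.27  ] [0.5456 0.3944 0.27  ]
0.28 [0.5668 0.3377 0.28  ] [0.5456 0.3918 0.28  ]
0.29 [0.566  0.3371 0.29  ] [0.5455 0.3893 0.29  ]
```

```bash
python3 - <<'E'
from h import *
z=.278
b=ray('w17.png',(353,88),z)[:2];a=ray('w17.png',(351,5),z)[:2];e=ray('w17.png',(352.5,96),z)[:2]
d=(a-b)/np.linalg.norm(a-b);c=e+.035*d
phi=np.arctan2(d[1],d[0])+np.pi/2  # facing: left of direction -> -x
f=np.array([np.cos(phi),np.sin(phi)]);o=np.array([.543,.370])
print('dir',d,'end',e,'centre',c.round(4),'phi',phi-2*np.pi if phi>np.pi else phi,'along f',(c-o)@f,'along axis',(c-o)@d)
to(*c,.30,phi+np.pi/2-np.pi)
n=NC-o;print('target phi',np.arctan2(n[1],n[0]))
E
```

```text
dir [-0.36513331  0.93095525] end [0.56785318 0.33901928] centre [0.5551 0.3716] phi -2.7678166621690514 along f -0.011825110062561796 along axis -0.002916384294996165
t 53.38 pos [0.5691 0.2495 0.417 ] rot [-3.1406e+00  5.0000e-04  1.8878e+00] w 0.0402 F [0.  0.1 0.1]
rot -0.0181 dx 0.1485 dy 0.0394 dz 0.1462
target phi -1.4840579881189118
```

Call:
move_arm(jaw=[135, 135, 135, 135, 135, 135, 135, 135], dp=[[0, 0, 0], [0.0495, 0.0131, 0], [0.0495, 0.0131, 0], [0.0495, 0.0131, 0], [0, 0, 0.05], [0, 0, 0.05], [0, 0, 0], [0, 0, 0]], rotation=[[0, 0, -0.011], [0, 0, 0], [0, 0, 0], [0, 0, 0], [0, 0, 0], [0, 0, 0], [0, 0, 0], [0, 0, 0]])

```text
clock: 54.38
position: [0.5582, 0.3726, 0.3395]
tool_rot: [3.14, -0.001, 1.923]
force: [-0.5, -0.2, 0.7]
grip_width: 0.0403
```

```bash
python3 - <<'E'
from h import *
im=snap('wrist','w18.png');to(.5551,.3716,.264,1.922)
g=cv2.cvtColor(im,cv2.COLOR_BGR2GRAY)
print([proj('w18.png',(.5551+k*.035*-.365,.3716+k*.035*.931,.28)).round().tolist() for k in(-1,0,1)])
for y in range(130,300,15): print(y,''.join('%4d'%v for v in g[y,260:384:4]))
E
```

```text
t 54.42 pos [0.5582 0.3728 0.3397] rot [ 3.1394e+00 -8.0000e-04  1.9227e+00] w 0.0403 F [-0.5 -0.1  0.7]
rot 0.0002 dx -0.0001 dy -0.0041 dz 0.0946
[[318.0, 267.0], [317.0, 221.0], [315.0, 171.0]]
130  100 100  99  99  97  99  93  91 140 165 241 242 240 239 235 234 190 133  81  53  56  56  57  57  57  57  57  56  57  57  56
145  100  98 100 101  95  92  91  90  92 121 239 242 240 237 235 233 197 132  85  53  51  50  57  57  56  58  56  58  58  58  59
160   98  97  98  97  89  90  89  90  92 179 236 229  29  38  32  24  51 131  84  53  51  51  55  57  58  58  57  59  58  59  58
175   97  96  97  95  96  93  87  86  86 113 233 223  28  41  34  24  30 131  90  52  52  55  57  57  58  57  58  57  99  64  58
190   94  94  93  95  95  94  96  96  94 184 220 236  28  38  32  27  24 128 114  57  57  56  57  57  56  57  58  57  90  67  59
205   94  95  93  92  93  93  94  94  94 135 201 237  35  37  34  25  22 123 116  59  57  56  58  57  57  58  59  59  82  72  60
220   94  95  96  94  94  94  94  96  96 138 176 239  51  34  34  27  18 120 122  93  95  83  78  74  77  96  97  58  48  56  52
235   97  96  94  97  95  95  93  95  97 105 142 237  89  32  20  18  15 118 120  98  98  95  95  96  98  96  96  86 101 101  79
250   96  97  96  94  22  76  97  98  98  99 122 236 118  30  24  19  17 124 125  97  97  98  96  96  97  74  23  95  97 102  81
265   97  96  86  20  14  55  97  96  97  98  98 229 228  41  29  24 102 127  98  97  97  96  96  95  96  56  18  21  85  86  85
280   84  58  19  15  15  46  95  94  95  97  97  97  98 100  97  98  98  96  96  97  96  96  96  95  96  49  16  17  18  59  85
295   26  26  21  16  17  54  55  56  55  56  56  56  62  66  66  83  90  92  96  95  93  95  95  66  57  62  19  17  23  27  21
```

The handle is where predicted (x≈316–318, rows 155–268). I descend and pinch.

Call:
move_arm(jaw=[135, 135, 135, 135, 255, 255, 255, 255, 255], dp=[[0.003, -0.0041, 0.03], [0, 0, 0.04], [0, 0, 0.0246], [0, 0, 0], [0, 0, 0], [0, 0, 0], [0, 0, 0], [0, 0, 0], [0, 0, 0]], rotation=[[0, 0, -0.003], [0, 0, 0], [0, 0, 0], [0, 0, 0], [0, 0, 0], [0, 0, 0], [0, 0, 0], [0, 0, 0], [0, 0, 0]], squeeze=60)

```text
clock: 55.55
position: [0.5543, 0.3743, 0.2635]
tool_rot: [3.139, -0.001, 1.932]
force: [1.4, 0.3, 6.4]
grip_width: 0.0121
```

```bash
python3 - <<'E'
from h import *
s=st();print(s['moment'].round(2),s['qpos'].round(2))
E
```

```text
t 55.55 pos [0.5543 0.3743 0.2635] rot [ 3.1392e+00 -6.0000e-04  1.9323e+00] w 0.0121 F [1.4 0.3 6.4]
[ 0.01 -0.18  0.12] [-0.18  0.69 -0.87  1.41  0.53  1.28 -0.72]
```

Call:
move_arm(jaw=[255, 255, 255, 255], dp=[[0, -0.0075, -0.0003], [0, -0.0075, -0.0003], [0, 0, 0], [0, 0, 0]], rotation=[[0, 0, 0], [0, 0, 0], [0, 0, 0], [0, 0, 0]])

```text
clock: 56.05
position: [0.5431, 0.37, 0.2641]
tool_rot: [3.139, -0.0, 1.932]
force: [-0.6, -0.9, 9.0]
grip_width: 0.0119
```

Call:
move_arm(jaw=[255, 255, 255, 255, 255, 255], dp=[[0, 0, 0], [0, 0, 0], [0, 0, 0], [0, 0, 0], [0, 0, 0], [0, 0, 0]], rotation=[[0, 0, -0.041], [0, 0, -0.041], [0, 0, -0.041], [0, 0, -0.041], [0, 0, -0.041], [0, 0, 0]])

```text
clock: 56.8
position: [0.5445, 0.3696, 0.2642]
tool_rot: [3.138, 0.002, 2.577]
force: [9.2, -1.3, 9.2]
grip_width: 0.012
```

```bash
python3 - <<'E'
from h import *
s=st();print(s['moment'].round(2),s['qpos'].round(2))
E
```

```text
t 56.8 pos [0.5445 0.3696 0.2642] rot [3.1381e+00 2.3000e-03 2.5767e+00] w 0.012 F [ 9.2 -1.3  9.2]
[-0.13 -1.82  0.08] [-0.1   0.72 -1.01  1.44  0.62  1.32 -0.15]
```

Call:
move_arm(jaw=[255, 255, 255, 255, 255, 255, 255], dp=[[0, 0, 0], [0, 0, 0], [0, 0, 0], [0, 0, 0], [0, 0, 0], [0, 0, 0], [0, 0, 0]], rotation=[[0, 0, -0.0415], [0, 0, -0.0415], [0, 0, -0.0415], [0, 0, -0.0415], [0, 0, -0.0415], [0, 0, 0], [0, 0, 0]])

```text
clock: 57.68
position: [0.5458, 0.3698, 0.2642]
tool_rot: [3.139, 0.006, -3.058]
force: [19.0, 4.0, 5.0]
grip_width: 0.012
```

```bash
python3 - <<'E'
from h import *
s=st();print(s['moment'].round(2),s['qpos'].round(2))
a=np.linspace(0,.54,7);print(', '.join(f'[0,{u:.4f},{v:.4f}]' for u,v in zip(-np.diff(.16*np.sin(a))/.8,-np.diff(.16*np.cos(a))/.8)))
E
```

```text
t 57.67 pos [0.5458 0.3698 0.2642] rot [ 3.139   0.0063 -3.0579] w 0.012 F [19.  4.  5.]
[ 1.08 -3.99  0.07] [-0.05  0.78 -1.15  1.43  0.72  1.38  0.44]
[0,-0.0180,0.0008], [0,-0.0178,0.0024], [0,-0.0175,0.0040], [0,-0.0171,0.0056], [0,-0.0165,0.0071], [0,-0.0158,0.0085]
```

Call:
move_arm(jaw=[255, 255, 255], dp=[[-0.005, 0, 0], [0, 0, 0], [0, 0, 0]], rotation=[[0, 0, 0.004], [0, 0, 0], [0, 0, 0]])

```text
clock: 58.05
position: [0.5469, 0.3703, 0.2641]
tool_rot: [3.141, 0.002, -3.068]
force: [-2.5, -1.6, 10.7]
grip_width: 0.012
```

Call:
move_arm(jaw=[255, 255, 255, 255, 255, 255, 255, 255], dp=[[0, -0.018, 0.0008], [0, -0.0178, 0.0024], [0, -0.0175, 0.004], [0, -0.0171, 0.0056], [0, -0.0165, 0.0071], [0, -0.014, 0.0075], [0, 0, 0], [0, 0, 0]], rotation=[[0, 0, 0], [0, 0, 0], [0, 0, 0], [0, 0, 0], [0, 0, 0], [0, 0, 0], [0, 0, 0], [0, 0, 0]])

```text
clock: 59.05
position: [0.5531, 0.2882, 0.2409]
tool_rot: [-3.139, 0.001, -3.069]
force: [2.0, -8.8, 2.9]
grip_width: 0.0115
```

```bash
python3 - <<'E'
from h import *
s=st();print(s['moment'].round(2),s['qpos'].round(2))
E
```

```text
t 59.05 pos [0.5531 0.2882 0.2409] rot [-3.1389e+00  6.0000e-04 -3.0687e+00] w 0.0115 F [ 2.  -8.8  2.9]
[-2.22 -0.33  0.05] [ 0.11  0.76 -1.16  1.56  0.72  1.31  0.5 ]
```

Call:
move_arm(jaw=[255, 255, 135, 135, 135, 135], dp=[[0, 0.0025, -0.0015], [0, 0, 0], [0, 0, 0], [0, 0, 0], [0, 0, 0], [0, 0, 0]], rotation=[[0, 0, 0], [0, 0, 0], [0, 0, 0], [0, 0, 0], [0, 0, 0], [0, 0, 0]])

```text
clock: 59.8
position: [0.5523, 0.2916, 0.2417]
tool_rot: [3.141, -0.0, -3.067]
force: [-0.6, -0.2, 0.0]
grip_width: 0.0405
```

Call:
move_arm(jaw=[135, 135, 135, 135, 135, 135], dp=[[0, 0, -0.03], [0, 0, -0.05], [0, 0, -0.05], [0, 0, -0.05], [0, 0, -0.04], [0, 0, 0]], rotation=[[0, 0, 0], [0, 0, 0], [0, 0, 0], [0, 0, 0], [0, 0, 0], [0, 0, 0]])

```text
clock: 60.55
position: [0.5524, 0.2922, 0.4198]
tool_rot: [3.14, 0.003, -3.067]
force: [-0.1, -0.2, -0.8]
grip_width: 0.0403
```

Call:
move_arm(jaw=[135, 135, 135, 135, 135, 135, 135, 135], dp=[[0.05, -0.03, 0], [0.05, -0.03, 0], [0.05, -0.03, 0], [0.05, -0.03, 0], [0, 0, 0], [0, 0, 0], [0, 0, 0], [0, 0, 0]], rotation=[[0, 0, 0], [0, 0, 0], [0, 0, 0], [0, 0, 0], [0, 0, 0], [0, 0, 0], [0, 0, 0], [0, 0, 0]])

```text
clock: 61.55
position: [0.4012, 0.1854, 0.4177]
tool_rot: [3.14, -0.001, -3.065]
force: [-0.8, 0.4, -0.8]
grip_width: 0.0401
```

```bash
python3 - <<'E'
from h import *
st();t=snap('top','t20.png');s=snap('side','s20.png');w=snap('wrist','w20.png')
# predicted handle ends for lamp at axis (.548,.371), phi -1.50, several tilts
o=np.array([.548,.371])
def ends(ti,phi):
    f=np.array([np.cos(phi),np.sin(phi)]);l=np.array([-f[1],f[0]]);c=o+.16*np.sin(ti)*f
    return [[*(c+k*.035*l),.12+.16*np.cos(ti)] for k in(-1,1)]
g=cv2.cvtColor(t,cv2.COLOR_BGR2GRAY)
for ti in(.43,.524,.61): print(ti,[proj('t20.png',p).round(1).tolist() for p in ends(ti,-1.497)],[proj('s20.png',p).round(1).tolist() for p in ends(ti,-1.497)])
m=((t.max(2)<40)*255).astype(np.uint8);m[:, :170]=0;m[:,260:]=0;m[:180]=0;m[240:]=0
for c in cv2.findContours(m,cv2.RETR_EXTERNAL,cv2.CHAIN_APPROX_NONE)[0]:
    if cv2.contourArea(c)>10: print('dark top',cv2.minAreaRect(c))
g2=cv2.cvtColor(s,cv2.COLOR_BGR2GRAY)
# clamp handle in side vs a
h=NC+.110*EX
for a in(0,.03,.06):
    print(a,[proj('t20.png',[*(h-.215*np.cos(a)*EX+k*.035*EY),.095+.215*np.sin(a)]).round(1).tolist() for k in(-1,1)],[proj('s20.png',[*(h-.215*np.cos(a)*EX+k*.035*EY),.095+.215*np.sin(a)]).round(1).tolist() for k in(-1,1)])
d=cv2.absdiff(t,cv2.imread('pics/t16.png')).max(2)
for nm,(x,y,X,Y) in dict(meter=(340,145,388,175),jar=(240,152,260,172),driver=(195,165,238,195),press=(280,160,335,235)).items(): print(nm,(d[y:Y,x:X]>40).sum())
E
```

```text
t 61.55 pos [0.4012 0.1854 0.4177] rot [ 3.1401e+00 -7.0000e-04 -3.0654e+00] w 0.0401 F [-0.8  0.4 -0.8]
0.43 [[197.7, 217.0], [196.6, 195.2]] [[295.6, 241.3], [267.8, 239.0]]
0.524 [[202.5, 216.7], [201.4, 195.1]] [[296.5, 240.5], [269.2, 238.3]]
0.61 [[206.8, 216.6], [205.6, 195.1]] [[297.4, 240.3], [270.3, 238.1]]
dark top ((197.99998474121094, 233.99998474121094), (28.844409942626953, 9.429903030395508), 33.690067291259766)
dark top ((202.90576171875, 206.963134765625), (24.17304229736328, 3.8025012016296387), 84.80557250976562)
0 [[309.6, 232.7], [290.3, 229.6]] [[336.9, 225.5], [329.7, 236.6]]
0.03 [[309.6, 232.6], [290.2, 229.5]] [[337.0, 223.8], [329.7, 234.9]]
0.06 [[309.5, 232.5], [290.0, 229.4]] [[336.9, 222.2], [329.7, 233.2]]
meter 0
jar 311
driver 441
press 1957
```

```bash
python3 - <<'E'
from h import *
t=cv2.imread('pics/t20.png');t0=cv2.imread('pics/top0.png')
def dark(im,x,y,X,Y,th):
    g=im[y:Y,x:X].max(2).astype(float);w=np.clip(th-g,0,None);w[w<10]=0
    yy,xx=np.mgrid[y:Y,x:X];c=np.array([(w*xx).sum(),(w*yy).sum()])/w.sum()
    C=np.cov(np.c_[xx.ravel(),yy.ravel()].T,aweights=w.ravel());v=np.linalg.eigh(C)[1][:,1];return c,v
c,v=dark(t,196,195,210,220,70);v*=np.sign(v[1]);print('handle',c,v)
z=.258;a=ray('t20.png',c-10*v,z)[:2];b=ray('t20.png',c+10*v,z)[:2];d=(b-a)/np.linalg.norm(b-a) # far->near
phi=np.arctan2(d[1],d[0])+np.pi/2;phi=(phi+np.pi)%(2*np.pi)-np.pi;cc=ray('t20.png',c,z)[:2]
print('phi',phi,'ctr',cc)
for o in([.548,.371],[.543,.370]):
    n=NC-np.array(o);print('target',np.arctan2(n[1],n[0]),'nest y in lamp',-np.sin(phi)*n[0]+np.cos(phi)*n[1],'tilt',np.arcsin(np.linalg.norm(cc-o)/.16))
c,v=dark(t,285,222,315,240,60);print('clamp handle',c,v)
def red(im):m=(im[...,2].astype(int)-im[...,1]>100)&(im[...,0]<80);m[:,:190]=0;m[:,245:]=0;m[200:]=0;m[:150]=0;return np.argwhere(m).mean(0)[::-1],m.sum()
def wh(im):m=im.min(2)>170;k=np.zeros_like(m);k[150:175,238:262]=m[150:175,238:262];return np.argwhere(k).mean(0)[::-1],k.sum()
print('driver',red(t0),red(t),'jar',wh(t0),wh(t))
blobs('t20.png',white(t,345,180,425,275,110),.014,50)
w=cv2.cvtColor(cv2.imread('pics/t20.png'),cv2.COLOR_BGR2GRAY);
E
```

```text
handle [203.50068934 207.37431066] [0.0980512  0.99518137]
phi -1.4541447929240534 ctr [0.54913104 0.28622169]
target -1.4965834290862923 nest y in lamp -0.01716609991622222 tilt 0.5584963233447157
target -1.4840579881189118 nest y in lamp -0.012083693152009224 tilt 0.5527323877667842
clamp handle [301.15392062 231.75217812] [-0.98387874 -0.17883687]
driver (array([224.41463415, 175.95121951]), np.int64(123)) (array([223.86607143, 176.24107143]), np.int64(112)) jar (array([248.12230216, 163.16546763]), np.int64(139)) (array([250., 170.]), np.int64(1))
(400, 203) 304 [ 0.5821 -0.3908] 0.0927 0.0531 1.45
```

```bash
python3 - <<'E'
from h import *
t=cv2.imread('pics/t20.png');m=t[150:175,238:262];k=(m[...,0].astype(int)-m[...,2]<25)&(m.min(2)>70);print('jar',np.argwhere(k).mean(0)[::-1]+[238,150],k.sum())
st();print(workorder.job_done())
E
```

```text
jar [249.28333333 163.85      ] 180
t 61.7 pos [0.4012 0.1851 0.4178] rot [ 3.1407e+00 -3.0000e-04 -3.0660e+00] w 0.0401 F [-0.1 -0.5 -0.3]
the job is handed in; nothing more can be done
None
```

I finished the job and handed it in at 61.7 s of robot time; the hand-in reports no verdict. I raised the clamp arm and laid the device in the nest, screen up. I stacked three plates on it, since contact height gave a device thickness of about 20 mm, so the stack is about 50 mm. I then closed the arm onto its stop, swung the lamp to face the nest and tilted its head.

**Last checks, from camera and arm readings, since no joint values are given:**
- **Clamp:** the handle lies within about 1.5 px of the arm-level prediction. I expect the pad to be pressed in about 4 mm; I inferred this from the stack height and did not measure it.
- **Lamp aim:** the nest is about 12–17 mm off the lamp's axis in the top picture (limit 35 mm). The tool angle at release put it closer to 0, so the two disagree, but both are inside the limit.
- **Lamp tilt:** about 0.51 rad from the tool's position and about 0.55–0.56 rad from the top picture; both are inside 0.436–0.611.
- **Bystanders:** the meter, jar and screwdriver are where they were, to within about 1 px.

**What went wrong on the way:**
- My first estimate of the device thickness, from the pictures, was about 10 mm. Contact showed 20 mm, so I used that.
- The first try at a plate closed over its top, pressing with about 24 N. I redid it lower.
- While feeling for contact with the first plate I pressed to about 83 N at the wrist. That is under the 120 N limit but more than I meant.
- While pressing the clamp arm onto its stop, the wrist force reached about 42 N in the vertical.

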